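# Lock a vial holder on a tilted mixer deck, load it and switch on

## Robot

A 6-joint arm with a two-finger parallel gripper is mounted at the origin on the work surface. World frame = base frame: x ahead of the robot, y to its left, z up, the work surface at z = 0. Lengths are in m, angles in rad, forces in N, time in s.
With the tool pointing down it reaches from about 0.425 to 0.95 m from the base axis. Payload 3.5 kg.
Tool frame: the origin (TCP) lies at the very end of the fingers, on their centre line; the grasp point (between the pads) lies 19 mm behind it; z points along the fingers, y is the direction in which the jaws open and shut (so a half turn about z gives the same grasp; the last joint's range is limited). The gripper opens to 85 mm and grips with 20 to 120 N. Pads are 22 mm wide; open, the fingers measure 114 mm over their backs; the gripper's body (76 mm by 85 mm) begins 54 mm behind the grasp point. The pads swing forward as they close: fully open they stand 13 mm farther back than shut.
Start: joints at [1.03, 0.286, 1.577, -0, 1.279, -0.15], TCP at [0.257, 0.624, 0.231] pointing down, gripper open.
Joint ranges: [-2.77, 2.77], [-0.9, 2.22], [0.21, 2.48], [-1.53, 4.67], [0.24, 2.81], [-2.84, 2.84]. Speed limits (rad/s): [2.79, 2.79, 3.14, 3.14, 3.14, 3.14].

## Interface

Orientations are given as a unit quaternion [x, y, z, w].
In Python, from plant import get_state, read_camera, sign_off gives the robot as it stands.
- The arm moves only by the tool step_arm, never from a script. Its argument "targets" is a list that holds one entry, the list of rows, each a list of 5 numbers: the opening, from 0 (shut) to 1 (fully open), then the shift along the tool's x, y, z each as a share of 4 cm, from -1 to 1, then the turn about the tool's z as a share of 5 degrees, from -1 to 1. A call has 1 to 10 rows; each row shifts and turns the commanded pose from where the row before left it, along the tool's axes as they then stand; what a row does not reach is not made up. A row lasts 1/12 s, in which the tool goes at most 41.7 mm and 7.16 degrees, less where a joint would pass 70% of its speed; a pose out of reach is approached as far as the arm can. A call with a number of a shift or a turn outside -1 to 1 is refused whole. A call with a gripper value outside its range is refused whole. The fingers move at their own pace and stop on an object; "squeeze" is the grip in N (left out, the last holds). Time passes only in rows, so rows that do not move let the fingers close. It gives the time, the measured TCP pose, the force and the opening at its end, in the units of the state.
- get_state(): the state, without advancing time (a new reading comes with each control period).
- read_camera(name): name is "side" or "top" or "wrist"; returns a dict with "pixels" (420x560x3 uint8, red, green, blue), "range_z" (420x560 float32, m along the optical axis (not along the pixel's ray), 0 where there is no reading), "mtx" (3x3 intrinsics, pixels), "k1" (the pictures are not rectified: a ray, as slopes to the right and down, at radius r is drawn at 1 + k1 r^2 times it, then the intrinsics apply), "rvec" (rotation vector, rad) and "tvec" (3), from world to camera coordinates, as OpenCV has them. Camera axes: x right, y down, z forward; pixel columns grow to the right and rows downward; lengths in m; the calibration is good to about 2 mm. A picture is of the moment at which its call begins.
- sign_off(): hands the job in, once; it reports no verdict.
The state is a dict: "time": time; "qpos": joint angles; "dq": joint speeds; "joint_efforts": joint torques, N m; "eef_pos": TCP position; "tcp_rot": TCP orientation; "contact_force": force on the tool from outside, world axes, zero at the start; "wrist_torque": the same for the moment, N m; "opening": opening from 0.0 (shut) to 1.0 (fully open).
Only numpy, scipy, OpenCV 4.12 (cv2) and the standard library are available. Lean on these libraries where they do the work, as an engineer would, in place of code of your own. Each camera call takes 0.05 s, during which the arm holds its last target.

## Task

Take the black and orange vial holder out of its grey parking block, pass its T-foot through the slot in the tilted deck of the mixer until its flange sits flat on the deck, and give it a quarter turn so the foot is locked crosswise under the deck. Then put the amber vial, cap up, all the way down into the holder, let go of it, and only then push the green lever right over, away from the robot, to start the mixer. Leave the other glassware and tools where they stand.

Things in the scene. Friction and masses are not known exactly. Their poses are not given: they have to be found in the camera images.
- slot (a point): Centre of the slot, level with the deck's top face, 100 mm above the table. The deck is a fixed aluminium plate 150 x 150 x 6 mm on the mixer, tilted 25 degrees to face up and towards the robot. z = the deck's outward normal, y = along the slot (level), x = up the slope. The through slot is 37 mm long (y), 13 mm wide (x), with 35 mm or more of free space below the plate.
- holder_center (a point): Loose vial holder, about 160 g: on its axis, 25 mm above its flange's underside, halfway up its open square socket (46 x 46 mm outside, 39 x 39 inside, floor 5 mm and rim 46 mm above that underside). z = out of the mouth. Flange: round, 64 mm diameter, 5 mm thick. Orange socket walls face y and -y, black ones x and -x. It starts upright in the parking block, flange on the block's top.
- holder_foot (a point): Centre of the holder's steel T-bar (the foot): 32 mm long along y, so its ends point the way the orange walls face; 9 mm wide (x), 8 mm high; 12.5 mm below the flange's underside, 37.5 mm below holder_center. A 9 mm round stem, 8.5 mm long, joins it to the flange. Axes as holder_center.
- mixer: The mixer, a fixed white and blue machine about 180 mm deep and 240 mm wide; origin on the table straight below the slot's centre, x away from the robot. The deck spans y = -75 to 75 mm, its upper edge 132 mm high; the console, 75 mm high, y = -80 to -158 mm. Its place and heading vary.
- stand: Grey plastic parking block, 90 x 90 mm, 34 mm high, fixed; origin at the centre of its underside. A pocket in its top, 41 mm long (along y), 17 mm wide (x) and 26 mm deep, takes the T-foot. Lift the holder straight up at least 25 mm to clear it.
- sample_center (a point): Centre of the loose amber glass vial with a white cap, standing upright on the table, halfway up: a cylinder 34 mm in diameter and 95 mm high including the 20 mm cap, about 90 g, foot chamfered. z = its axis, cap end up. Fully down in the holder this point lies 27.5 mm beyond holder_center along the holder's axis.
- lever_pivot (a point): Hinge axis of the green-knobbed lever on the mixer's white console, right (-y) of the deck, 97 mm above the table and 22 mm above the console's top, fixed to the mixer. x = level, away from the robot (push this way), z up. A 10 mm steel rod reaches 55 mm from here to the centre of a green ball 26 mm in diameter.
- lever (a joint): Lever angle: 0 = off, leaning 0.5 rad from upright towards the robot (-x of lever_pivot); 1.0 = on, leaning 0.5 rad away. Light friction of about 1 N at the ball; it stays where it is left.
- jar_a: Bystander: low clear glass jar with a metal cap, 60 mm in diameter, 70 mm high; origin at the centre of its underside.
- jar_b: Bystander: clear glass jar with a white cap, 64 mm in diameter, 90 mm high; origin at the centre of its underside.
- jar_c: Bystander: clear glass jar with a white cap and a blank paper label, 64 mm in diameter, 90 mm high; origin at the centre of its underside.
- tub: Bystander: open white plastic tub, 90 mm in diameter, 70 mm high; origin at the centre of its underside.
- beaker: Bystander: open glass beaker, 76 mm in diameter, 100 mm high; origin at the centre of its underside.
- spatula: Bystander: black-handled spatula, 160 mm long, lying flat on the table; origin at the middle of its underside.
Not all that is in view belongs to the job. What is shaped like the part that bears holder_center but pink or red is not meant.

How it is judged:
On the way, in this order (a step that is already met when the one before it is completed fails the run):
1. the holder's T-foot is through the slot, below the deck plate (x of holder_foot in the frame of slot between -0.007 and 0.007 m and y of holder_foot in the frame of slot between -0.016 and 0.016 m and z of holder_foot in the frame of slot between -0.016 and -0.0103 m and angle between the z axis of holder_center and the z axis of slot, either way round below 0.17 rad), for 0.1 s.
2. the holder is turned so its T-foot lies crosswise under the slot (all of step 1 and angle between the y axis of holder_center and the y axis of slot, either way round above 1.13 rad), for 0.2 s.
3. the vial is fully down in the locked holder and let go (all of step 2 and x of sample_center in the frame of holder_center between -0.007 and 0.007 m and y of sample_center in the frame of holder_center between -0.007 and 0.007 m and z of sample_center in the frame of holder_center between 0.024 and 0.0315 m and angle between the z axis of sample_center and the z axis of holder_center, either way round below 0.2 rad and angle between sample_center's own z axis and vertical below 0.8 rad and contact force between the fingers and sample below 0.2 N), for 0.2 s.
4. the lever is pushed over to on (all of step 2 and x of sample_center in the frame of holder_center between -0.007 and 0.007 m and y of sample_center in the frame of holder_center between -0.007 and 0.007 m and z of sample_center in the frame of holder_center between 0.024 and 0.0315 m and angle between the z axis of sample_center and the z axis of holder_center, either way round below 0.2 rad and angle between sample_center's own z axis and vertical below 0.8 rad and value of joint lever above 0.8 rad), for 0.1 s.
At the end, for the whole second after the job is handed in: T-bar centre 10.3-16 mm under the deck top, 7 mm across / 16 mm along from slot centre, 65+ degrees off the slot, holder within 0.17 rad of the deck normal; vial cap up, centre 24-31.5 mm beyond holder_center, within 7 mm in x and y, 0.2 rad of its axis; lever above 0.8 rad (all of step 4); the robot touches nothing.
It fails at once if a bystander (jar, tub, beaker or spatula) is moved more than 30 mm (distance of any of jar_a, jar_b, jar_c, tub, beaker, spatula from where it was at the start of the episode above 0.03 m).
It also fails if it takes over 72 s, if anything falls off the work surface, if the arm or the gripper's body presses on something with over 40 N, if the wrist force passes 120 N, or if a joint passes its speed limit or range.

## Working session

There is one attempt and no reset: what is moved stays moved. The work goes in short steps, Python scripts to look and compute and a tool call to move; the robot and the scene stay as the last step left them, time stands still between calls to the robot, and variables do not carry over. Pictures are saved under pics/ and viewed, and the job is handed in when it is done.

Besides the shell and the picture viewer there is one more tool, called after "Request:" in YAML: its name, and indented under it one key for each argument. step_arm: Moves the arm, as the interface text tells. Shift numbers are shares of 4 cm and turn numbers shares of 5 degrees, none past 1 either way. Its arguments: {"type":"object","properties":{"targets":{"type":"array"},"squeeze":{"type":"number"}},"required":["targets"]}

```bash
mkdir -p pics; ls; cat > h.py <<'E'
import numpy as np,cv2,pickle
from plant import get_state, read_camera, sign_off
def snap(n,f):
    d=read_camera(n); pickle.dump(d,open(f'pics/{f}.pkl','wb'))
    cv2.imwrite(f'pics/{f}.png',d['pixels'][:,:,::-1]); return d
def ld(f): return pickle.load(open(f'pics/{f}.pkl','rb'))
def ray(d,u,v):
    # undistort: drawn = s*(1+k1 r^2)
    uv=np.atleast_2d(np.column_stack([np.ravel(u),np.ravel(v)])).astype(float)
    K=d['mtx']; p=(uv-[K[0,2],K[1,2]])/[K[0,0],K[1,1]]; s=p.copy()
    for _ in range(30): s=p/(1+d['k1']*(s**2).sum(1,keepdims=True))
    R=cv2.Rodrigues(np.array(d['rvec'],float))[0]; t=np.array(d['tvec'],float).ravel()
    return -R.T@t,(np.column_stack([s,np.ones(len(s))]))@R   # origin, dirs (unit z)
def atz(d,u,v,z):
    o,r=ray(d,u,v); return o+r*((z-o[2])/r[:,2])[:,None]
def dep(d,u,v):
    o,r=ray(d,u,v); z=np.array([d['range_z'][int(round(b)),int(round(a))] for a,b in zip(np.ravel(u),np.ravel(v))]); return o+r*z[:,None]
def cloud(d):
    vv,uu=np.mgrid[0:420,0:560]; o,r=ray(d,uu,vv); return (o+r*d['range_z'].reshape(-1,1)).reshape(420,560,3)
def proj(d,P):
    R=cv2.Rodrigues(np.array(d['rvec'],float))[0]; c=np.atleast_2d(P)@R.T+np.array(d['tvec'],float).ravel()
    s=c[:,:2]/c[:,2:]; s=s*(1+d['k1']*(s**2).sum(1,keepdims=True)); K=d['mtx']
    return s*[K[0,0],K[1,1]]+[K[0,2],K[1,2]]
def crop(f,u0,v0,u1,v1,k,out):
    im=ld(f)['pixels'][v0:v1,u0:u1,::-1]; cv2.imwrite(f'pics/{out}.png',cv2.resize(im,None,fx=k,fy=k,interpolation=cv2.INTER_CUBIC))
E
python3 - <<'E'
from h import *
s=get_state()
for k in s: print(k,np.round(s[k],4))
for n in('side','top','wrist'):
    d=snap(n,n+'0'); print(n,d['mtx'][0,0],d['k1'],-cv2.Rodrigues(np.array(d['rvec']))[0].T@np.array(d['tvec']).ravel())
E
```

```text
pics
time 0.0
qpos [ 1.03    0.2872  1.5782  0.      1.2786 -0.15  ]
dq [ 0.0004 -0.0004 -0.0008 -0.0005 -0.0015 -0.0007]
joint_efforts [ 5.00000e-04 -4.05964e+01 -2.92637e+01 -0.00000e+00  5.70000e-03
 -0.00000e+00]
eef_pos [0.2568 0.6236 0.2299]
tcp_rot [ 1.942e-01  9.810e-01 -1.100e-03 -4.000e-04]
contact_force [0.5813 0.2757 0.2197]
wrist_torque [-0.0006 -0.0036 -0.0337]
opening 1.0031
side 393.10049668234126 -0.020593043736627188 [ 0.11861398 -0.56049859  0.85164051]
top 501.2570464171129 -0.1739280912792607 [0.3311684  0.02298072 1.30750901]
wrist 333.35011887175807 0.011980446007786005 [0.19018161 0.65104509 0.37198453]
```

View pics/top0.png

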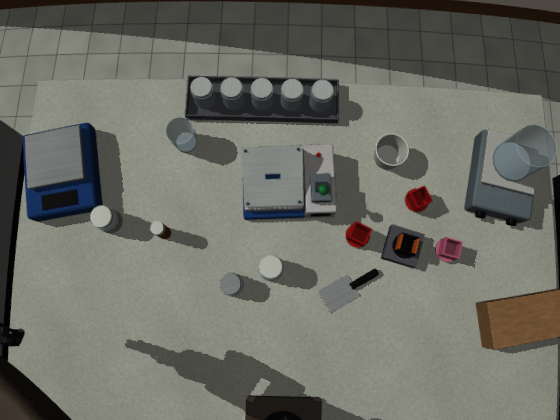

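View pics/side0.png

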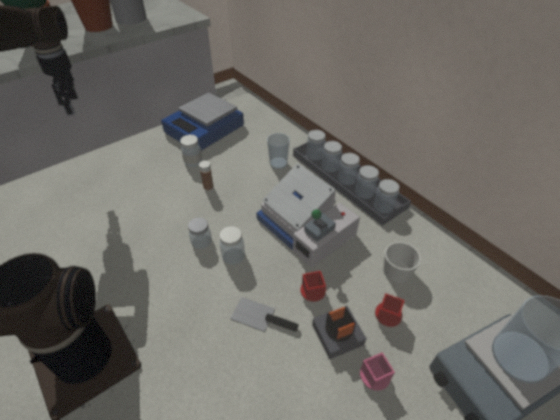

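View pics/wrist0.png

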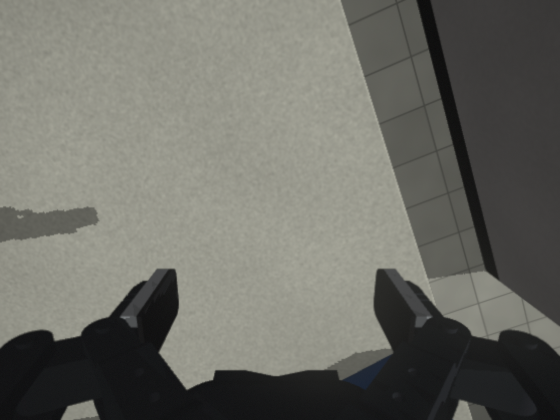

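```bash
python3 - <<'E'
from h import *
crop('top0',372,215,442,275,10,'c1')
crop('top0',235,135,345,225,7,'c2')
crop('top0',140,210,210,260,10,'c3')
E
```

```text
(no output)
```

View pics/c1.png

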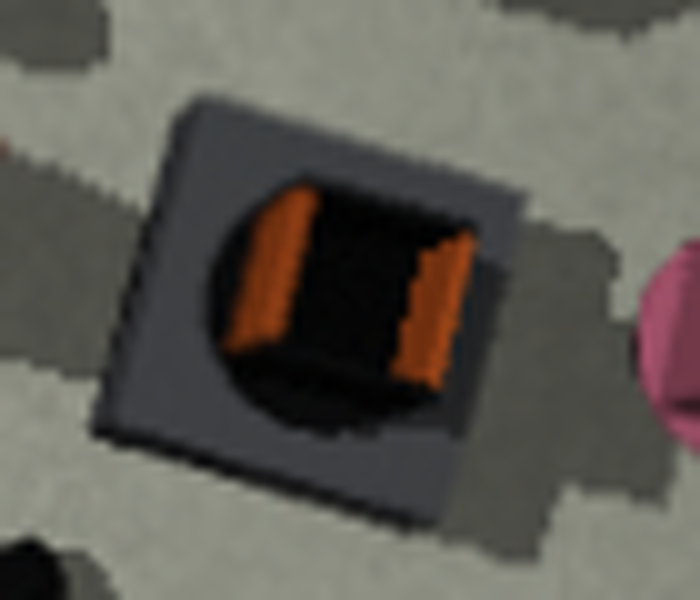

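View pics/c2.png

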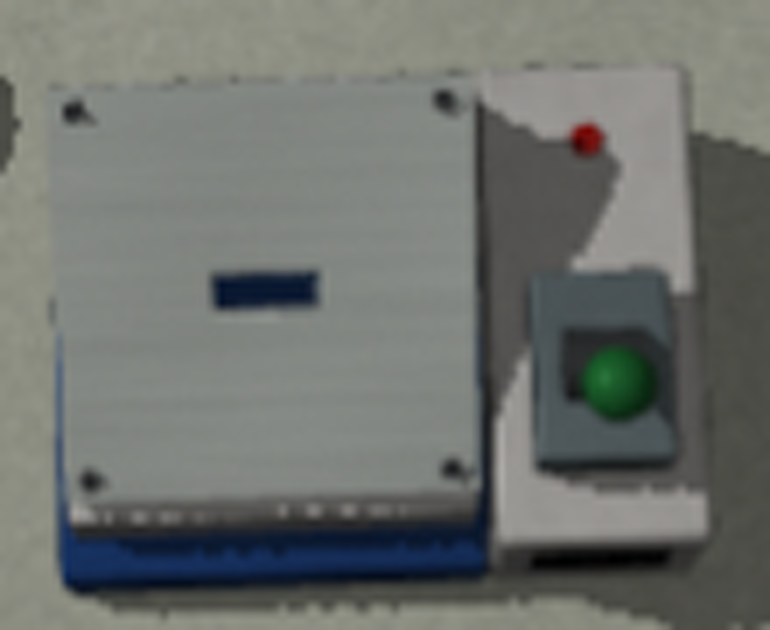

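View pics/c3.png

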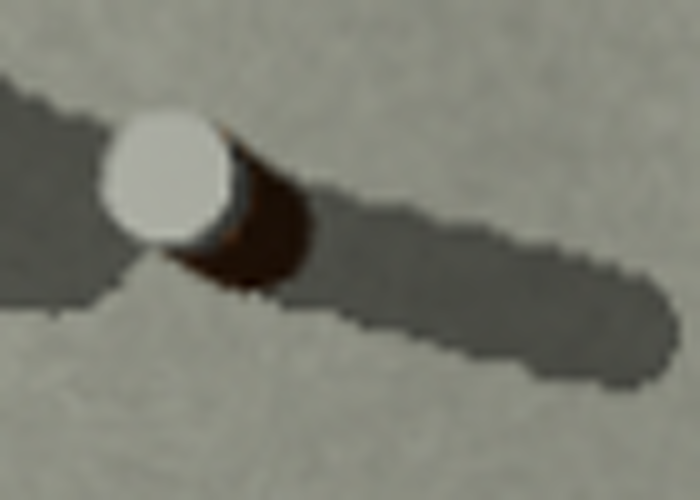

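```bash
python3 - <<'E'
from h import *
d=ld('top0')
def C(pts,o,k): p=np.array(pts,float); return (p[:,0]+.5)/k-.5+o[0],(p[:,1]+.5)/k-.5+o[1]
st=atz(d,*C([(203,97),(527,195),(440,525),(95,430)],(372,215),10),.034)
print('stand',st.round(4),st.mean(0),'edges ang',[np.degrees(np.arctan2(*(st[i]-st[j])[[1,0]])) for i,j in((0,3),(1,2),(0,1),(3,2))])
rim=atz(d,*C([(305,185),(478,235),(438,388),(232,352)],(372,215),10),.080)
print('rim',rim.round(4),rim.mean(0))
sl=atz(d,*C([(212,273),(318,270),(320,305),(215,310)],(235,135),7),.100)
print('slot',sl.round(4),sl.mean(0), np.degrees(np.arctan2(*(sl[0]-sl[1])[[1,0]])))
sc=atz(d,*C([(75,110),(447,102),(455,470),(92,482)],(235,135),7),.100); print('screws px')
P=cloud(d)
R=P[145:205,247:300].reshape(-1,3); R=R[R[:,2]>.05]
c=R.mean(0); n=np.linalg.svd(R-c,full_matrices=False)[2][2]; n*=np.sign(n[2]); r=(R-c)@n
for _ in range(5):
    R=R[abs(r)<.004]; c=R.mean(0); n=np.linalg.svd(R-c,full_matrices=False)[2][2]; n*=np.sign(n[2]); r=(R-c)@n
print('deck n',n,'tilt',np.degrees(np.arccos(n[2])),'head',np.degrees(np.arctan2(-n[1],-n[0])),r.std(),len(R))
print('z at slot', c[2]-(n[:2]@(sl.mean(0)-c)[:2])/n[2])
o,rr=ray(d,*C([(212,273),(318,270),(320,305),(215,310)],(235,135),7)); q=o+rr*(((c-o)@n)/(rr@n))[:,None]; print(q.round(4),q.mean(0))
o,rr=ray(d,*C([(75,110),(447,102),(455,470),(92,482)],(235,135),7)); q=o+rr*(((c-o)@n)/(rr@n))[:,None]; print('screws',q.round(4),q.mean(0)); 
for i,j in((0,1),(3,2)): print(np.degrees(np.arctan2(*(q[i]-q[j])[[1,0]]))-90)
print('ball',atz(d,*C([(620,383)],(235,135),7),.145))
print('ball depth',dep(d,*C([(620,383)],(235,135),7)))
print('vial cap',atz(d,*C([(167,176)],(140,210),10),.095),dep(d,*C([(167,176)],(140,210),10)))
e=[(100,180),(233,175),(168,110),(165,245)]; print(atz(d,*C(e,(140,210),10),.095))
print('others', [ (k,dep(d,[u],[v]).round(3)) for k,u,v in(('jarb',270,266),('red1',358,232),('jarW',103,215),('red2',418,197),('tub',391,137),('spat',365,280),('pink',449,248))])
E
```

```text
stand [[ 0.5421 -0.2693  0.034 ]
 [ 0.5185 -0.3554  0.034 ]
 [ 0.432  -0.3308  0.034 ]
 [ 0.4548 -0.2404  0.034 ]] [ 0.48685966 -0.29899316  0.034     ] edges ang [np.float64(-18.349738955566465), np.float64(-15.88349019515327), np.float64(74.65383064323365), np.float64(75.8936382972807)]
rim [[ 0.5129 -0.2846  0.08  ]
 [ 0.5013 -0.3289  0.08  ]
 [ 0.4626 -0.318   0.08  ]
 [ 0.4705 -0.2655  0.08  ]] [ 0.48681142 -0.29924728  0.08      ]
slot [[0.65   0.0626 0.1   ]
 [0.6522 0.025  0.1   ]
 [0.6394 0.0239 0.1   ]
 [0.6365 0.0611 0.1   ]] [0.64456369 0.0431366  0.1       ] 93.33994217076254
screws px
deck n [-0.34506055 -0.66189985  0.66544857] tilt 48.283252208898794 head 62.4661410538306 0.001825237979688582 162
z at slot 0.1025483037655987
[[0.6445 0.0619 0.1212]
 [0.6549 0.025  0.0899]
 [0.6438 0.0239 0.083 ]
 [0.633  0.0606 0.114 ]] [0.64404116 0.04286054 0.10200276]
screws [[ 0.6822  0.1074  0.186 ]
 [ 0.7225 -0.0203  0.0798]
 [ 0.6002 -0.0288  0.0079]
 [ 0.569   0.1008  0.1207]] [0.64346764 0.03975414 0.09861553]
17.49274292516698
13.524947760562782
ball [[ 0.60367816 -0.07900198  0.145     ]]
ball depth [[ 0.60107475 -0.07802769  0.15610601]]
vial cap [[0.50811395 0.32652628 0.095     ]] [[0.3311684  0.02298072 1.30750901]]
[[0.5065871  0.34335035 0.095     ]
 [0.50887966 0.30995657 0.095     ]
 [0.52460736 0.32744163 0.095     ]
 [0.49093988 0.32583448 0.095     ]]
others [('jarb', array([[0.422, 0.043, 0.091]])), ('red1', array([[ 0.521, -0.182,  0.023]])), ('jarW', array([[0.536, 0.468, 0.089]])), ('red2', array([[ 0.619, -0.344,  0.024]])), ('tub', array([[ 0.775, -0.268,  0.05 ]])), ('spat', array([[ 0.397, -0.201,  0.02 ]])), ('pink', array([[ 0.485, -0.425,  0.023]]))]
```

```bash
python3 - <<'E'
from h import *
d=ld('top0')
def C(pts,o,k): p=np.array(pts,float); return (p[:,0]+.5)/k-.5+o[0],(p[:,1]+.5)/k-.5+o[1]
psi=np.radians(3)
for it in range(6):
    n=np.array([-np.sin(np.radians(25))*np.cos(psi),-np.sin(np.radians(25))*np.sin(psi),np.cos(np.radians(25))])
    c=np.array([.6446,.0431,.1])
    o,rr=ray(d,*C([(75,110),(447,102),(455,470),(92,482)],(235,135),7)); q=o+rr*(((c-o)@n)/(rr@n))[:,None]
    a=[np.degrees(np.arctan2(*(q[i]-q[j])[[1,0]]))-e for i,j,e in((0,1,90),(3,2,90),(0,3,0),(1,2,0))]
    psi=np.radians(np.mean(a))
print(a,np.degrees(psi),q.round(4),q.mean(0))
o,rr=ray(d,*C([(53,90),(480,80),(480,490),(70,503)],(235,135),7)); q=o+rr*(((c-o)@n)/(rr@n))[:,None]
print(q.round(4),q.mean(0),[np.linalg.norm(q[i]-q[(i+1)%4]) for i in range(4)])
E
```

```text
[np.float64(3.02541337231105), np.float64(3.5752398832126744), np.float64(3.6305286823531366), np.float64(3.644637999220252)] 3.468954984274278 [[ 0.7004  0.1118  0.1279]
 [ 0.7073 -0.0187  0.1275]
 [ 0.587  -0.0263  0.0713]
 [ 0.5789  0.1041  0.0711]] [0.64342396 0.04271156 0.09944165]
[[ 0.7066  0.1196  0.131 ]
 [ 0.7148 -0.03    0.1306]
 [ 0.5806 -0.0356  0.068 ]
 [ 0.5716  0.1119  0.068 ]] [0.64339465 0.04146665 0.09939288] [np.float64(0.1497753453455628), np.float64(0.14814742751547352), np.float64(0.1477837476723234), np.float64(0.14918508224155533)]
```

```bash
cat >> h.py <<'E'
def pose():
    s=get_state(); x,y,z,w=s['tcp_rot']; 
    R=np.array([[1-2*(y*y+z*z),2*(x*y-z*w),2*(x*z+y*w)],[2*(x*y+z*w),1-2*(x*x+z*z),2*(y*z-x*w)],[2*(x*z-y*w),2*(y*z+x*w),1-2*(x*x+y*y)]])
    return s,np.array(s['eef_pos']),R
def to(tgt,head=None,p=None,h=None,step=.95):
    """tool-frame rows; turn first then shift in the final heading"""
    s,p0,R=pose(); p=p0 if p is None else np.array(p); h0=np.degrees(np.arctan2(R[1,1],R[0,1])) if h is None else h
    head=h0 if head is None else head
    dt=-((head-h0+180)%360-180); 
    t=np.radians(head); X=np.array([-np.sin(t),np.cos(t),0]);Y=np.array([np.cos(t),np.sin(t),0]);Z=np.array([0,0,-1.])
    D=np.array(tgt)-p; v=np.array([D@X,D@Y,D@Z])/.04; n=max(1,int(np.ceil(np.linalg.norm(v)/step)))
    print('t',round(s['time'],2),'at',p.round(4),'head %.2f'%h0,'turn(units) %.3f'%(dt/5),'shift total',v.round(3),'n',n,'each',(v/n).round(3))
    return np.array(tgt),head
E
python3 - <<'E'
from h import *
a=to([.48,.2,.23],74.3)
to([.487,-.299,.2],74.3,*a)
E
```

```text
t 0.15 at [0.2568 0.6237 0.2302] head 67.61 turn(units) -1.338 shift total [-8.238e+00 -8.687e+00  6.000e-03] n 13 each [-0.634 -0.668  0.   ]
t 0.15 at [0.48 0.2  0.23] head 74.30 turn(units) -0.000 shift total [ -3.544 -11.962   0.75 ] n 14 each [-0.253 -0.854  0.054]
```

Request:
step_arm:
  targets:
    - [[1,0,0,0,-1],[1,0,0,0,-0.338],[1,-0.634,-0.668,0,0],[1,-0.634,-0.668,0,0],[1,-0.634,-0.668,0,0],[1,-0.634,-0.668,0,0],[1,-0.634,-0.668,0,0],[1,-0.634,-0.668,0,0],[1,-0.634,-0.668,0,0],[1,-0.634,-0.668,0,0]]
  squeeze: 20

```text
time: 0.98
eef_pos: [0.3948, 0.3617, 0.231]
tcp_rot: [0.136, 0.991, -0.0, -0.0]
contact_force: [1.6, 0.6, 0.3]
opening: 1.0
```

Request:
step_arm:
  targets:
    - [[1,-0.634,-0.668,0,0],[1,-0.634,-0.668,0,0],[1,-0.634,-0.668,0,0],[1,-0.634,-0.668,0,0],[1,-0.634,-0.668,0,0],[1,-0.253,-0.854,0.05,0],[1,-0.253,-0.854,0.05,0],[1,-0.253,-0.854,0.05,0],[1,-0.253,-0.854,0.05,0],[1,-0.253,-0.854,0.05,0]]

```text
time: 1.82
eef_pos: [0.4825, 0.0208, 0.221]
tcp_rot: [0.137, 0.991, 0.0, -0.0]
contact_force: [2.2, 0.9, -0.2]
opening: 1.001
```

Request:
step_arm:
  targets:
    - [[1,-0.253,-0.854,0.05,0],[1,-0.253,-0.854,0.05,0],[1,-0.253,-0.854,0.05,0],[1,-0.253,-0.854,0.05,0],[1,-0.253,-0.854,0.05,0],[1,0,0,0,0],[1,0,0,0,0]]

```text
time: 2.4
eef_pos: [0.485, -0.1571, 0.2108]
tcp_rot: [0.138, 0.99, 0.0, -0.001]
contact_force: [0.2, 0.6, -0.3]
opening: 1.002
```

```bash
python3 - <<'E'
from h import *
snap('wrist','w1'); to([.487,-.299,.15],74.3)
E
```

```text
t 2.45 at [ 0.4851 -0.1559  0.2109] head 74.20 turn(units) -0.019 shift total [-1.014 -3.431  1.522] n 5 each [-0.203 -0.686  0.304]
```

View pics/w1.png

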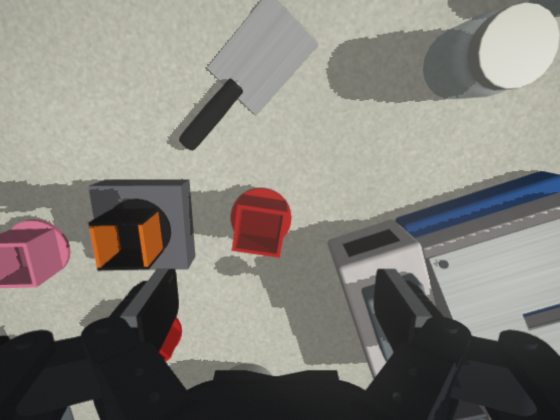

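Request:
step_arm:
  targets:
    - [[1,-0.203,-0.686,0.25,0],[1,-0.203,-0.686,0.25,0],[1,-0.203,-0.686,0.25,0],[1,-0.203,-0.686,0.25,0],[1,-0.203,-0.686,0.25,0],[1,0,0,0,0],[1,0,0,0,0]]

```text
time: 3.03
eef_pos: [0.4873, -0.2979, 0.1604]
tcp_rot: [0.137, 0.991, 0.001, -0.001]
contact_force: [-0.2, 0.1, 0.2]
opening: 0.998
```

```bash
python3 - <<'E'
from h import *
snap('wrist','w2');to([.487,-.299,.15],74.3)
E
```

```text
t 3.08 at [ 0.4876 -0.2973  0.161 ] head 74.35 turn(units) 0.010 shift total [ 0.003 -0.044  0.275] n 1 each [ 0.003 -0.044  0.275]
```

View pics/w2.png

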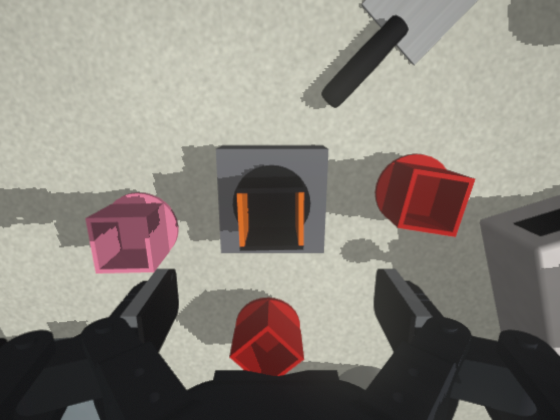

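```bash
python3 - <<'E'
from h import *
d=ld('w2'); q=atz(d,[236,304,305,238],[194,192,247,249],.08); print(q.round(4),q.mean(0))
q2=atz(d,[217,328,326,220],[148,148,253,253],.034);print(q2.round(4),q2.mean(0))
a=to([*q.mean(0)[:2],.1],74.3); to([*q.mean(0)[:2],.045],74.3,*a)
for Q in(q,q2): print([np.degrees(np.arctan2(*(Q[i]-Q[j])[[1,0]])) for i,j in((1,0),(2,3),(1,2),(0,3))])
E
```

```text
[[ 0.4617 -0.3193  0.08  ]
 [ 0.473  -0.2741  0.08  ]
 [ 0.5124 -0.2834  0.08  ]
 [ 0.5008 -0.3302  0.08  ]] [ 0.48699033 -0.30176293  0.08      ]
[[ 0.4309 -0.3307  0.034 ]
 [ 0.4548 -0.2459  0.034 ]
 [ 0.5423 -0.2681  0.034 ]
 [ 0.5173 -0.357   0.034 ]] [ 0.48635046 -0.30044417  0.034     ]
t 3.08 at [ 0.4876 -0.2973  0.161 ] head 74.35 turn(units) 0.010 shift total [-0.015 -0.111  1.525] n 2 each [-0.008 -0.055  0.763]
t 3.08 at [ 0.487  -0.3018  0.1   ] head 74.30 turn(units) -0.000 shift total [0.    0.    1.375] n 2 each [0.    0.    0.688]
[np.float64(76.00541916349042), np.float64(76.10251724158464), np.float64(166.6837816130009), np.float64(164.3921166177139)]
[np.float64(74.28894690503438), np.float64(74.26056413462732), np.float64(165.74082872994555), np.float64(163.08472280849048)]
```

Request:
step_arm:
  targets:
    - [[1,-0.015,-0.08,0.75,0],[1,0,0,0.75,0],[1,0,0,0.75,0],[1,0,0,0.65,0],[1,0,0,0,0],[1,0,0,0,0]]

```text
time: 3.58
eef_pos: [0.4869, -0.2997, 0.0447]
tcp_rot: [0.136, 0.991, 0.001, -0.001]
contact_force: [0.1, 0.1, -0.4]
opening: 1.0
```

Request:
step_arm:
  targets:
    - [[0.5,0,0,0,0],[0.5,0,0,0,0],[0.4,0,0,0,0],[0.4,0,0,0,0],[0.4,0,0,0,0],[0.4,0,0,0,0]]
  squeeze: 24

```text
time: 4.08
eef_pos: [0.4885, -0.303, 0.0478]
tcp_rot: [0.137, 0.991, -0.001, 0.002]
contact_force: [-0.2, 1.3, 6.7]
opening: 0.534
```

```bash
python3 - <<'E'
from h import *
snap('wrist','w3');to([.487,-.299,.15],74.3); snap('side','s3')
crop('s3',250,270,420,400,4,'s3c')
E
```

```text
t 4.13 at [ 0.4885 -0.303   0.0477] head 74.30 turn(units) -0.000 shift total [ 0.062  0.087 -2.556] n 3 each [ 0.021  0.029 -0.852]
```

View pics/w3.png

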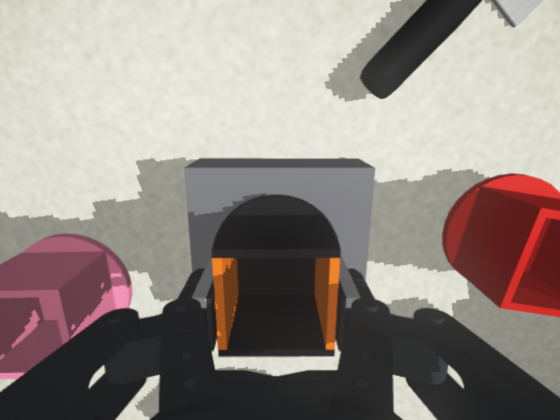

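View pics/s3c.png

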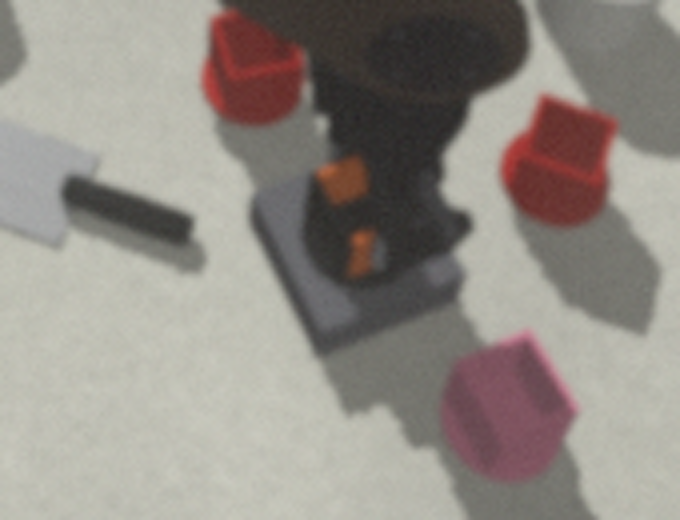

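Request:
step_arm:
  targets:
    - [[0.4,0,0,-0.18,0],[0.4,0,0,-0.18,0],[0.4,0,0,0,0],[0.4,0,0,0,0]]

```text
time: 4.52
eef_pos: [0.4872, -0.3023, 0.0602]
tcp_rot: [0.137, 0.991, -0.0, 0.0]
contact_force: [0.6, 0.7, -1.3]
opening: 0.537
```

```bash
python3 - <<'E'
from h import *
snap('wrist','w4');print(get_state()['contact_force']);to([.487,-.299,.15],74.3)
crop('w4',150,150,410,400,3,'w4c')
E
```

```text
[ 0.10571374  0.04431652 -2.61029909]
t 4.57 at [ 0.4869 -0.302   0.0597] head 74.29 turn(units) -0.002 shift total [ 0.018  0.073 -2.258] n 3 each [ 0.006  0.024 -0.753]
```

View pics/w4c.png

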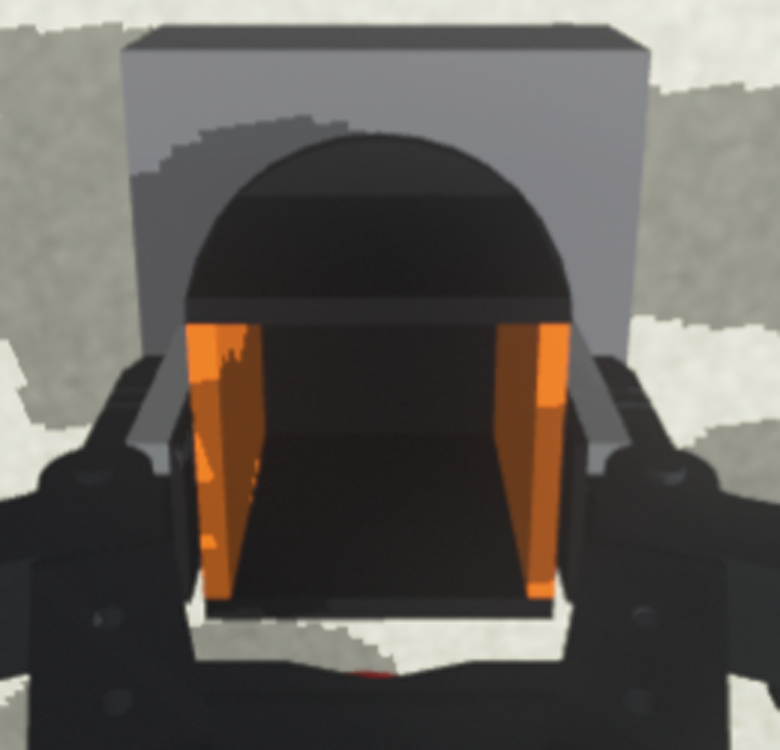

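Request:
step_arm:
  targets:
    - [[0.4,0.1,0,0,0],[0.4,0.1,0,0,0],[0.4,0.1,0,0,0],[0.4,0,0,0,0]]

```text
time: 4.9
eef_pos: [0.4766, -0.2992, 0.0603]
tcp_rot: [0.137, 0.991, -0.001, 0.002]
contact_force: [4.2, -0.3, -1.6]
opening: 0.539
```

Request:
step_arm:
  targets:
    - [[0.4,0.1,0,0,0],[0.4,0.1,0,0,0],[0.4,0.1,0,0,0],[0.4,0,0,0,0]]

```text
time: 5.23
eef_pos: [0.4647, -0.2961, 0.0602]
tcp_rot: [0.137, 0.991, -0.001, 0.002]
contact_force: [3.5, -0.3, -2.1]
opening: 0.532
```

```bash
python3 - <<'E'
from h import *
snap('wrist','w5');print(get_state()['contact_force']);to([.487,-.299,.15],74.3)
crop('w5',150,150,410,400,3,'w5c')
E
```

```text
[ 4.94417043 -1.48493992 -0.98111815]
t 5.28 at [ 0.4647 -0.2961  0.0602] head 74.28 turn(units) -0.004 shift total [-0.555  0.081 -2.244] n 3 each [-0.185  0.027 -0.748]
```

View pics/w5c.png

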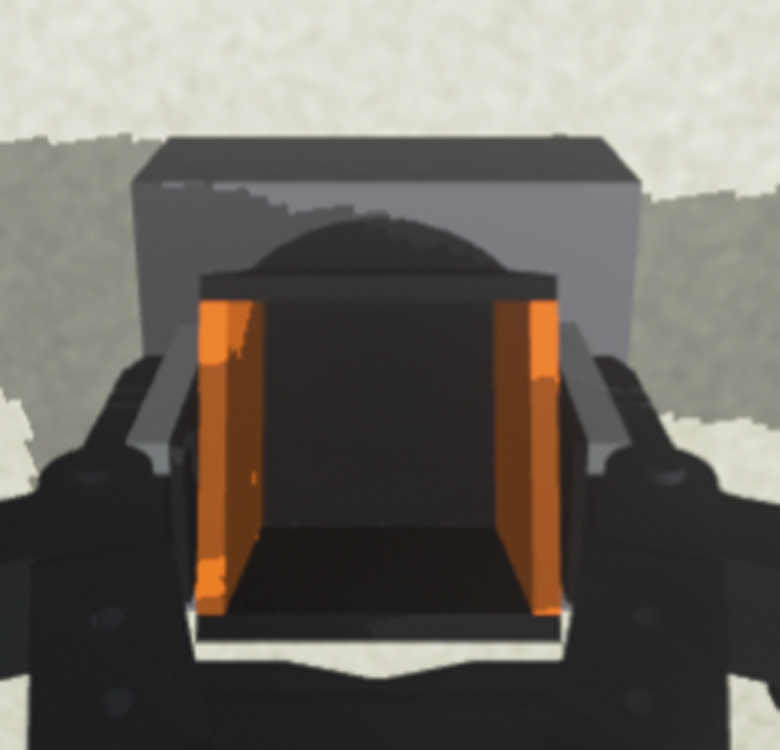

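```bash
cat >> h.py <<'E'
def rimpnp(d,px,size=.046):
    # px: corners in order (tool+x,left),(tool+x,right),(tool-x,right),(tool-x,left) in full image px
    o,r=ray(d,[p[0] for p in px],[p[1] for p in px])
    R=cv2.Rodrigues(np.array(d['rvec'],float))[0]; n=(r@R.T); n=n[:,:2]/n[:,2:]
    a=size/2; obj=np.array([[-a,a,0],[a,a,0],[a,-a,0],[-a,-a,0]])
    k,rv,tv,e=cv2.solvePnPGeneric(obj,n.reshape(-1,1,2).astype(float),np.eye(3),None,flags=cv2.SOLVEPNP_IPPE)
    out=[]
    for i in range(k):
        M=R.T@cv2.Rodrigues(rv[i])[0]; c=R.T@(tv[i].ravel()-np.array(d['tvec'],float).ravel())
        out.append((c.round(4),M[:,2].round(3),'tilt %.1f'%np.degrees(np.arccos(abs(M[2,2]))),'err %.4f'%e[i].item())); print(*out[-1])
E
python3 - <<'E'
from h import *
f=lambda p:[((x+.5)/3-.5+150,(y+.5)/3-.5+150) for x,y in p]
rimpnp(ld('w4'),f([(187,323),(570,323),(553,600),(205,600)]))
rimpnp(ld('w5'),f([(200,300),(557,300),(562,614),(195,614)]))
rimpnp(ld('w5'),f([(200,274),(557,274),(565,640),(194,640)]))
E
```

```text
[ 0.4859 -0.3022  0.091 ] [ 0.182 -0.052  0.982] tilt 10.9 err 0.0046
[ 0.4808 -0.3008  0.0919] [-0.932  0.263  0.249] tilt 75.6 err 0.0281
[ 0.4627 -0.2958  0.0904] [ 0.025 -0.006  1.   ] tilt 1.5 err 0.0089
[ 0.4595 -0.2949  0.0889] [-0.872  0.246  0.423] tilt 65.0 err 0.0159
[ 0.4613 -0.2954  0.0905] [-0.293  0.072  0.953] tilt 17.6 err 0.0020
[ 0.4597 -0.2949  0.0897] [-0.687  0.204  0.697] tilt 45.8 err 0.0091
```

Request:
step_arm:
  targets:
    - [[0.4,0.08,0,0,0],[0.4,0.08,0,0,0],[0.4,0,0,0,0]]

```text
time: 5.53
eef_pos: [0.4585, -0.2945, 0.0603]
tcp_rot: [0.137, 0.991, -0.001, 0.001]
contact_force: [4.5, -1.6, -0.4]
opening: 0.533
```

```bash
python3 - <<'E'
from h import *
f=lambda p:[((x+.5)/3-.5+150,(y+.5)/3-.5+150) for x,y in p]
rimpnp(ld('w4'),f([(187,297),(570,297),(553,618),(205,618)]))
snap('wrist','w6');print(get_state()['contact_force']);to([.487,-.299,.15],74.3)
crop('w6',150,150,410,400,3,'w6c')
E
```

```text
[ 0.4849 -0.3019  0.091 ] [ 0.003 -0.003  1.   ] tilt 0.2 err 0.0005
[ 0.4804 -0.3007  0.0915] [-0.869  0.246  0.43 ] tilt 64.5 err 0.0249
[ 4.12118911 -0.88653331 -1.03044592]
t 5.58 at [ 0.4585 -0.2945  0.0603] head 74.29 turn(units) -0.002 shift total [-0.715  0.084 -2.242] n 3 each [-0.238  0.028 -0.747]
```

View pics/w6c.png

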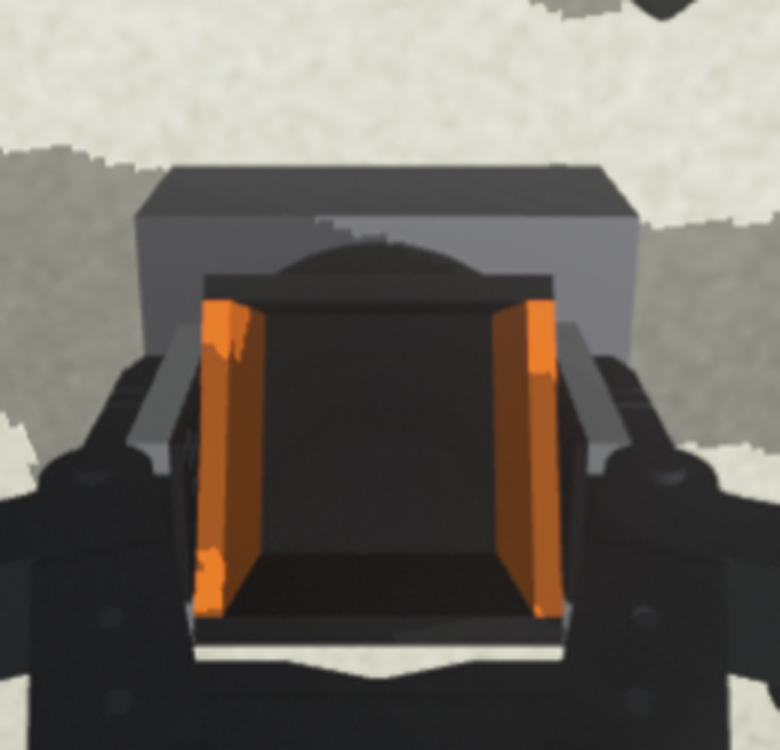

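```bash
python3 - <<'E'
from h import *
f=lambda p:[((x+.5)/3-.5+150,(y+.5)/3-.5+150) for x,y in p]
rimpnp(ld('w6'),f([(204,275),(554,275),(566,645),(194,645)]))
E
```

```text
[ 0.4558 -0.294   0.0897] [-0.379  0.09   0.921] tilt 22.9 err 0.0013
[ 0.4548 -0.2936  0.089 ] [-0.621  0.191  0.761] tilt 40.5 err 0.0055
```

Request:
step_arm:
  targets:
    - [[0.4,0.06,0,0,0],[0.4,0,0,0,0],[0.4,0,0,-0.5,0],[0.4,0,0,-0.9,0],[0.4,0,0,-0.9,0],[0.4,0,0,-0.9,0],[0.4,0,0,-0.9,0],[0.4,0,0,0,0],[0.4,0,0,0,0]]

```text
time: 6.33
eef_pos: [0.4552, -0.2934, 0.2256]
tcp_rot: [0.136, 0.991, -0.001, -0.0]
contact_force: [-0.4, 0.8, -2.3]
opening: 0.535
```

```bash
python3 - <<'E'
from h import *
snap('wrist','w7');print(get_state()['contact_force']);to([.6,.04,.225],93.5)
crop('w7',150,150,410,400,3,'w7c')
E
```

```text
[ 0.1835489   0.32209211 -2.69970154]
t 6.38 at [ 0.4543 -0.2925  0.2229] head 74.31 turn(units) -3.838 shift total [-4.143  8.074 -0.054] n 10 each [-0.414  0.807 -0.005]
```

View pics/w7c.png

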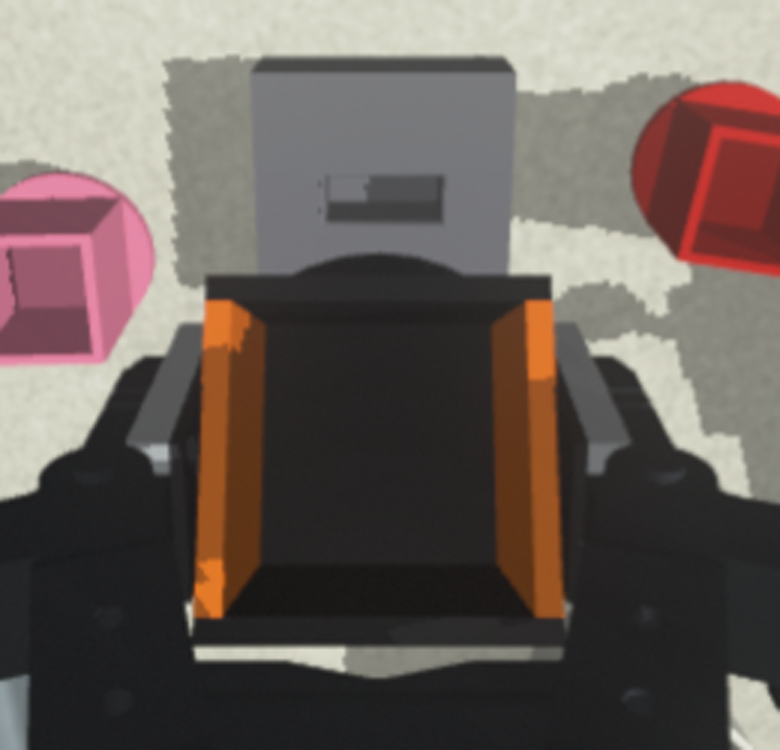

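Request:
step_arm:
  targets:
    - [[0.4,0,0,0,-0.96],[0.4,0,0,0,-0.96],[0.4,0,0,0,-0.96],[0.4,0,0,0,-0.96],[0.4,-0.414,0.807,0,0],[0.4,-0.414,0.807,0,0],[0.4,-0.414,0.807,0,0],[0.4,-0.414,0.807,0,0],[0.4,-0.414,0.807,0,0],[0.4,-0.414,0.807,0,0]]

```text
time: 7.22
eef_pos: [0.5408, -0.0915, 0.2197]
tcp_rot: [-0.03, 1.0, 0.001, -0.004]
contact_force: [-0.4, -0.6, -2.0]
opening: 0.535
```

Request:
step_arm:
  targets:
    - [[0.4,-0.414,0.807,0,0],[0.4,-0.414,0.807,0,0],[0.4,-0.414,0.807,0,0],[0.4,-0.414,0.807,0,0],[0.4,0,0,0,0],[0.4,0,0,0,0],[0.4,0,0,0,0]]

```text
time: 7.8
eef_pos: [0.5992, 0.0391, 0.2204]
tcp_rot: [-0.031, 1.0, -0.0, -0.003]
contact_force: [0.3, -0.5, -1.8]
opening: 0.537
```

```bash
python3 - <<'E'
from h import *
f=lambda p:[((x+.5)/3-.5+150,(y+.5)/3-.5+150) for x,y in p]
rimpnp(ld('w7'),f([(206,275),(551,275),(566,646),(193,646)]))
snap('wrist','w8');snap('side','s8');snap('top','t8');print(get_state()['contact_force']);to([.6,.04,.225],93.5)
crop('w8',150,150,410,400,3,'w8c')
crop('s8',220,130,380,260,5,'s8c')
E
```

```text
[ 0.4526 -0.2931  0.2542] [-0.439  0.093  0.894] tilt 26.7 err 0.0011
[ 0.4522 -0.2927  0.2538] [-0.562  0.19   0.805] tilt 36.4 err 0.0030
[-0.25221784 -0.75319849 -1.53986116]
t 7.95 at [0.6002 0.038  0.2225] head 93.40 turn(units) -0.019 shift total [ 0.001  0.051 -0.064] n 1 each [ 0.001  0.051 -0.064]
```

View pics/w8.png

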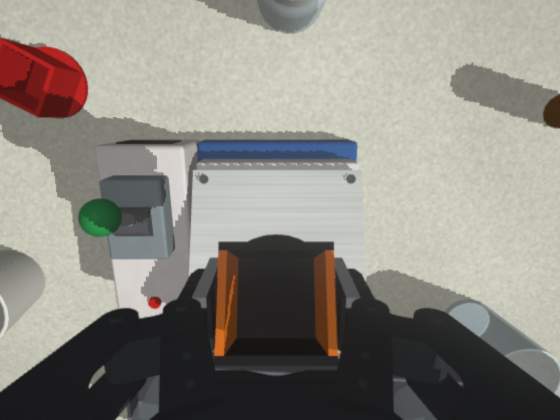

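View pics/s8c.png

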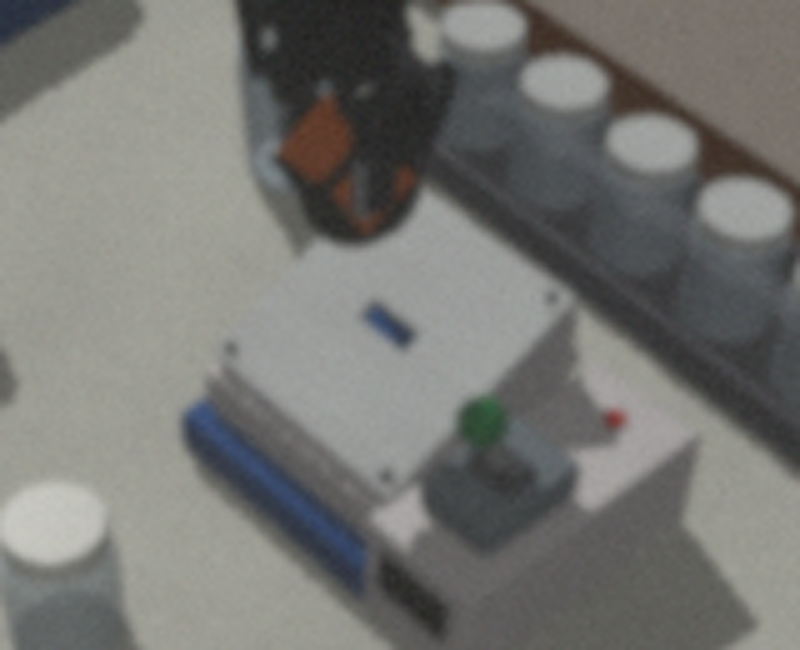

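```bash
python3 - <<'E'
from h import *
crop('w8',190,225,370,395,4,'w8c')
d=ld('w8'); print(proj(d,[[.587,-.0263,.0713],[.5789,.1041,.0711]]))
s=ld('s8'); print('slot in side',proj(s,[[.6440,.0430,.1]]))
print(proj(s,[[.7073,-.0187,.1275],[.587,-.0263,.0713],[.5789,.1041,.0711]]), 'seen',[(552/5+220,297/5+130),(386/5+220,475/5+130),(232/5+220,348/5+130)])
print('wrist screws at plane',atz(d,[203,350],[179,179],.0712).round(4))
crop('s8',285,180,315,210,20,'s8d')
E
```

```text
[[203.43428259 179.82182098]
 [350.96188161 179.75384043]]
slot in side [[298.13776733 193.21488442]]
[[330.85917145 188.50754619]
 [297.68494055 223.96913218]
 [266.59884936 198.43716438]] seen [(330.4, 189.4), (297.2, 225.0), (266.4, 199.6)]
wrist screws at plane [[ 0.5863 -0.0267  0.0712]
 [ 0.5783  0.1031  0.0712]]
```

View pics/w8c.png

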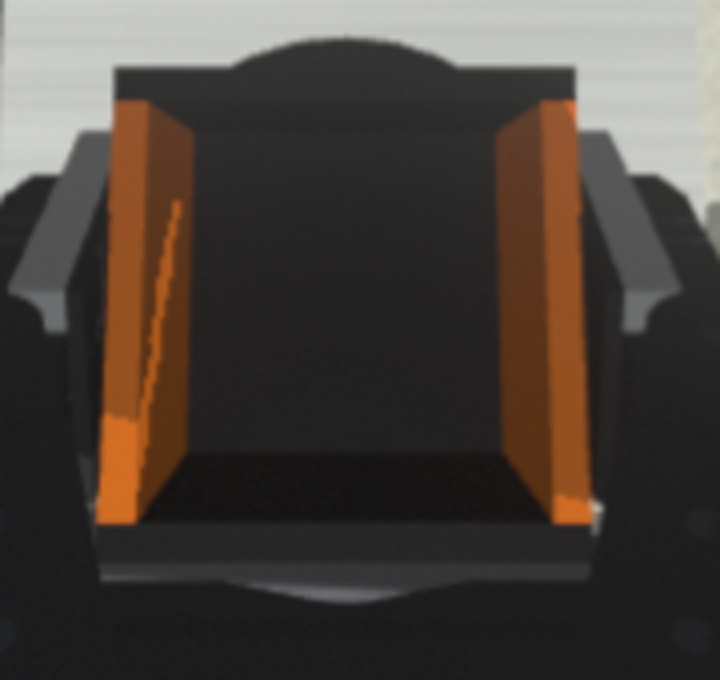

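View pics/s8d.png

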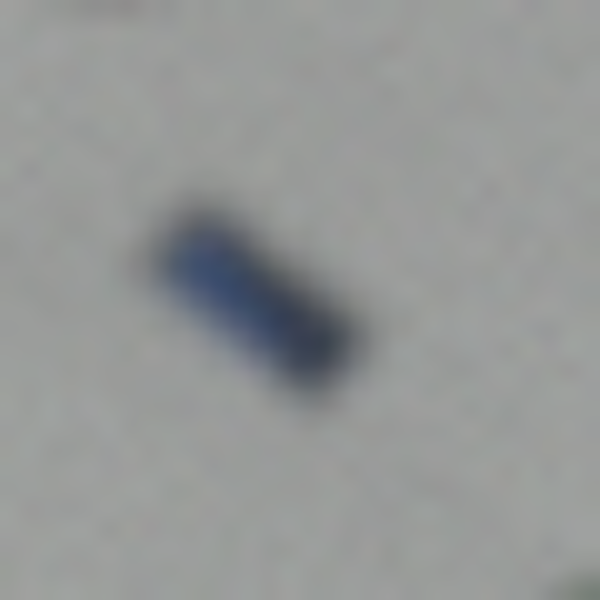

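```bash
python3 - <<'E'
from h import *
f=lambda p:[((x+.5)/4-.5+190,(y+.5)/4-.5+225) for x,y in p]
rimpnp(ld('w8'),f([(115,67),(576,67),(592,562),(97,562)]))
E
```

```text
[0.5968 0.0386 0.2489] [-0.464  0.006  0.886] tilt 27.6 err 0.0008
[0.5964 0.0383 0.2486] [-0.565 -0.071  0.822] tilt 34.7 err 0.0030
```

```bash
python3 - <<'E'
from h import *
to([.6153,.0406,.1371],93.5)
E
```

```text
t 7.95 at [0.6002 0.038  0.2225] head 93.40 turn(units) -0.019 shift total [-0.381  0.043  2.134] n 3 each [-0.127  0.014  0.711]
```

Request:
step_arm:
  targets:
    - [[0.4,-0.127,0.014,0.7,0],[0.4,-0.127,0.014,0.7,0],[0.4,-0.127,0.014,0.7,0],[0.4,0,0,0,0],[0.4,0,0,0,0],[0.4,0,0,0,0]]

```text
time: 8.45
eef_pos: [0.6168, 0.0409, 0.1412]
tcp_rot: [-0.03, 1.0, -0.0, 0.001]
contact_force: [0.4, 0.3, -1.7]
opening: 0.535
```

```bash
python3 - <<'E'
from h import *
snap('wrist','w9');snap('side','s9');print(get_state()['contact_force']);to([.6153,.0406,.1371],93.5)
crop('w9',190,225,370,395,4,'w9c')
crop('s9',250,140,350,220,8,'s9c')
E
```

```text
[-0.25014249 -0.45452645 -1.09803584]
t 8.55 at [0.6176 0.0412 0.1426] head 93.47 turn(units) -0.007 shift total [ 0.059 -0.011  0.137] n 1 each [ 0.059 -0.011  0.137]
```

View pics/w9c.png

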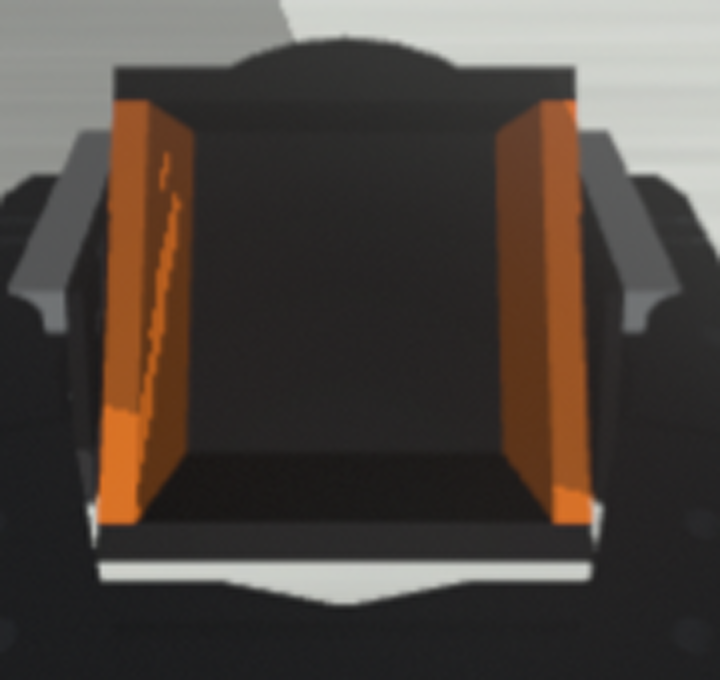

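View pics/s9c.png

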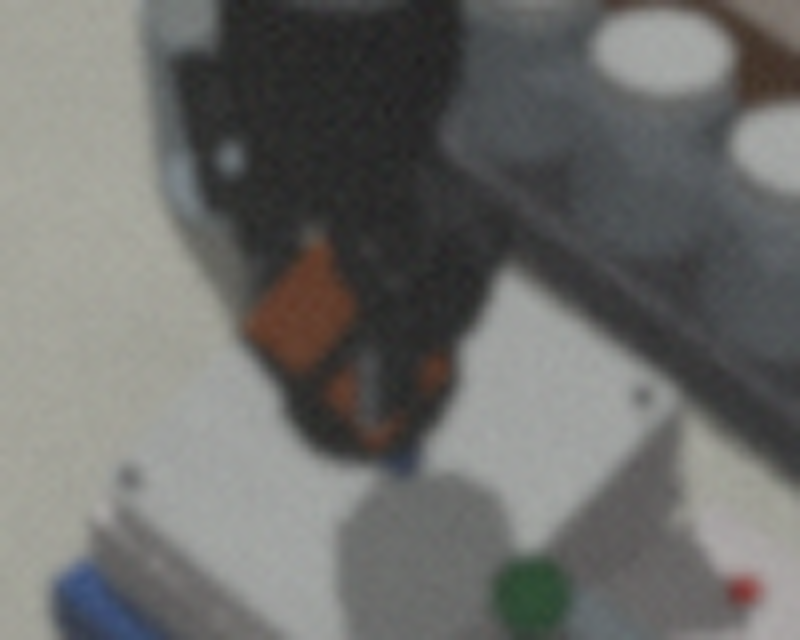

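```bash
python3 - <<'E'
from h import *
f=lambda p:[((x+.5)/4-.5+190,(y+.5)/4-.5+225) for x,y in p]
rimpnp(ld('w9'),f([(115,67),(576,67),(592,562),(97,562)]))
for n in('w8','w9'):
    d=ld(n); print(-cv2.Rodrigues(np.array(d['rvec']))[0].T@np.array(d['tvec']).ravel(), d['rvec'])
d=ld('w9'); crop('w9',0,0,560,420,1,'x')
import time
for _ in range(3): print(get_state()['eef_pos'],get_state()['qpos'])
E
```

```text
[0.6141 0.0404 0.1696] [-0.471  0.007  0.882] tilt 28.1 err 0.0008
[0.6137 0.0401 0.1693] [-0.573 -0.07   0.817] tilt 35.2 err 0.0030
[0.5281314  0.03416461 0.36284062] [-2.00877934 -2.13707407 -0.30366037]
[0.54446447 0.03606704 0.28296477] [-2.00562778 -2.13003072 -0.31145799]
[0.61762917 0.04117098 0.14257028] [-9.71523142e-02  2.47805782e-01  1.79350182e+00 -6.04906635e-05
  1.09581698e+00 -1.72841135e+00]
[0.61762917 0.04117098 0.14257028] [-9.71523142e-02  2.47805782e-01  1.79350182e+00 -6.04906635e-05
  1.09581698e+00 -1.72841135e+00]
[0.61762917 0.04117098 0.14257028] [-9.71523142e-02  2.47805782e-01  1.79350182e+00 -6.04906635e-05
  1.09581698e+00 -1.72841135e+00]
```

View pics/w9.png

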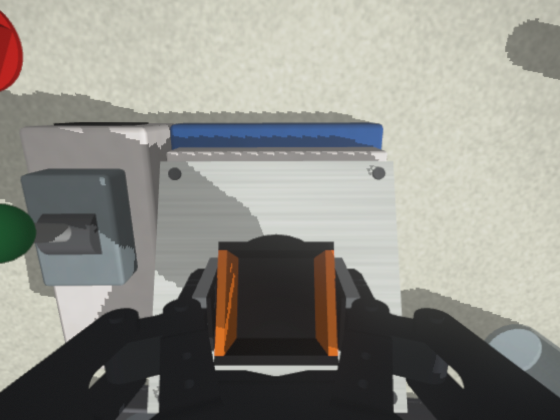

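Request:
step_arm:
  targets:
    - [[0.4,0.12,0.035,0.05,0],[0.4,-0.055,0,0.125,0],[0.4,-0.055,0,0.125,0],[0.4,0,0,0,0],[0.4,0,0,0,0]]

```text
time: 8.97
eef_pos: [0.6154, 0.0432, 0.1271]
tcp_rot: [-0.031, 1.0, 0.0, -0.001]
contact_force: [-0.2, 0.7, -2.1]
opening: 0.531
```

```bash
python3 - <<'E'
from h import *
snap('wrist','w10');snap('side','s10');print(get_state()['contact_force']);to([.6153,.0406,.1371],93.5)
crop('w10',190,225,370,395,4,'w10c')
crop('s10',250,140,350,220,8,'s10c')
E
```

```text
[-0.66573151 -0.66166453 -2.41794066]
t 9.07 at [0.6158 0.0432 0.1276] head 93.50 turn(units) 0.001 shift total [ 0.016 -0.063 -0.237] n 1 each [ 0.016 -0.063 -0.237]
```

View pics/s10c.png

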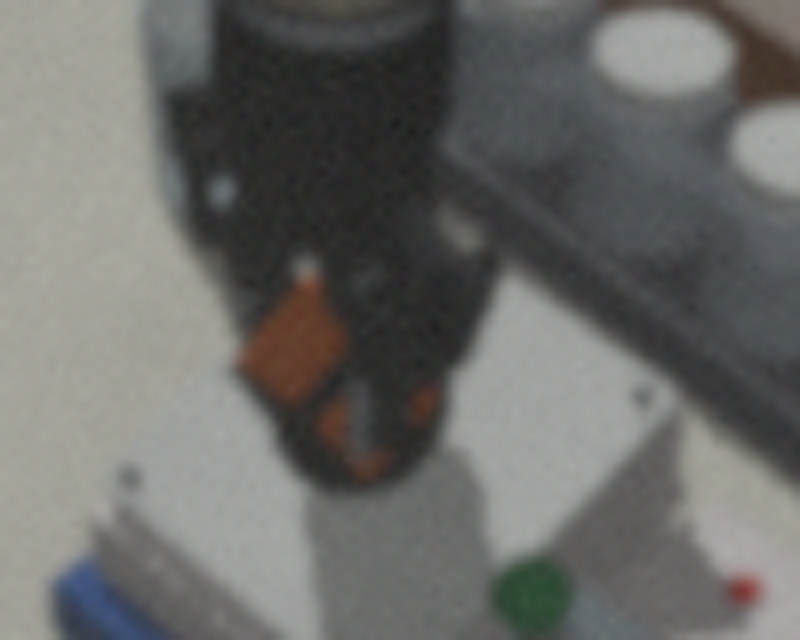

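Request:
step_arm:
  targets:
    - [[0.4,-0.035,0,-0.015,0],[0.4,-0.02,0,0.045,0],[0.4,-0.02,0,0.045,0],[0.4,0,0,0,0],[0.4,0,0,0,0]]

```text
time: 9.48
eef_pos: [0.6189, 0.0432, 0.1267]
tcp_rot: [-0.031, 1.0, -0.0, -0.0]
contact_force: [-4.7, -0.8, 5.6]
opening: 0.535
```

Request:
step_arm:
  targets:
    - [[0.4,-0.02,0,0.045,0],[0.4,-0.02,0,0.045,0],[0.4,0,0,0,0],[0.4,0,0,0,0]]

```text
time: 9.82
eef_pos: [0.6192, 0.0432, 0.1266]
tcp_rot: [-0.031, 1.0, -0.0, -0.003]
contact_force: [-15.1, -0.2, 21.4]
opening: 0.534
```

```bash
cat >> h.py <<'E'
def slotf(p):
    ps=np.radians(3.5);t=np.radians(25); X=np.array([np.cos(t)*np.cos(ps),np.cos(t)*np.sin(ps),np.sin(t)]);Z=np.array([-np.sin(t)*np.cos(ps),-np.sin(t)*np.sin(ps),np.cos(t)]);Y=np.cross(Z,X)
    d=np.array(p)-[.6435,.0425,.0995]; return (np.array([d@X,d@Y,d@Z])*1000).round(1)
E
python3 - <<'E'
from h import *
print(slotf([.6417,.0400,.1180]))
for t in([.6176,.0412,.1426],[.6158,.0432,.1276],get_state()['eef_pos']): print(slotf(t))
print(get_state()['contact_force'])
E
```

```text
[ 6.1 -2.4 17.6]
[-5.3  0.3 50. ]
[-13.1   2.4  37.1]
[-10.5   2.2  34.8]
[-15.14976872  -0.2352392   21.38168148]
```

Request:
step_arm:
  targets:
    - [[0.4,0.03,0,-0.075,0],[0.4,0,-0.045,0,0],[0.4,0,0,0,0],[0.4,0,0,0,0]]

```text
time: 10.15
eef_pos: [0.6194, 0.0429, 0.1268]
tcp_rot: [-0.031, 1.0, 0.001, -0.0]
contact_force: [-8.1, 3.0, 10.9]
opening: 0.534
```

```bash
python3 - <<'E'
from h import *
snap('wrist','w11')
s=get_state();print(slotf(s['eef_pos']),s['eef_pos'],s['contact_force'],s['wrist_torque'])
crop('w11',190,225,370,395,4,'w11c')
E
```

```text
[-10.2   1.8  35. ] [0.61939475 0.04282978 0.12686238] [-6.34596893  3.59223097 10.59018034] [0.71779501 1.04270348 0.09536175]
```

View pics/w11c.png

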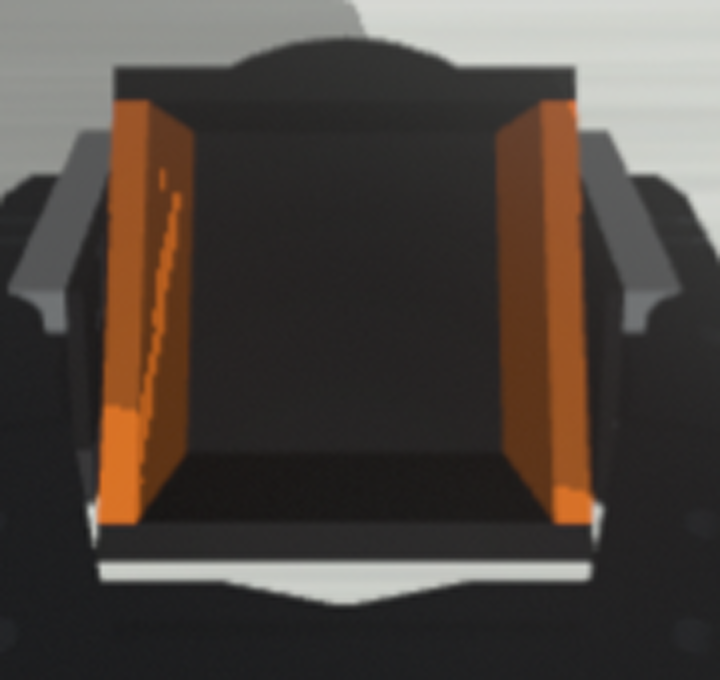

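Request:
step_arm:
  targets:
    - [[0.4,0.02,0,-0.045,0],[0.4,0,0,0,0],[0.4,0,0,0,0]]

```text
time: 10.45
eef_pos: [0.619, 0.0416, 0.1267]
tcp_rot: [-0.031, 1.0, 0.0, 0.001]
contact_force: [-1.8, 1.9, 4.0]
opening: 0.534
```

```bash
python3 - <<'E'
from h import *
s=get_state();print(slotf(s['eef_pos']),s['eef_pos'],s['contact_force'],s['wrist_torque'])
E
```

```text
[-10.7   0.6  35. ] [0.6190221  0.04163096 0.12669797] [-1.83547075  1.87079052  3.96987976] [0.24683645 0.22458985 0.07163585]
```

Request:
step_arm:
  targets:
    - [[0.4,-0.045,0,-0.01,0],[0.4,0,0,0,0],[0.4,0,0,0,0]]

```text
time: 10.7
eef_pos: [0.6193, 0.0417, 0.1268]
tcp_rot: [-0.031, 1.0, 0.0, -0.002]
contact_force: [-5.9, 1.2, 6.5]
opening: 0.531
```

```bash
python3 - <<'E'
from h import *
s=get_state();print(slotf(s['eef_pos']),s['eef_pos'],s['contact_force'],s['wrist_torque'])
E
```

```text
[-10.4   0.6  35. ] [0.61925232 0.04165255 0.12682104] [-5.85698113  1.23843682  6.5038298 ] [0.19174952 1.01908284 0.07806868]
```

Request:
step_arm:
  targets:
    - [[0.4,0.07,0,0.032,0],[0.4,0.03,0,0.02,0],[0.4,0,0,0,0],[0.4,0,0,0,0]]

```text
time: 11.03
eef_pos: [0.6164, 0.041, 0.1238]
tcp_rot: [-0.03, 1.0, -0.0, 0.0]
contact_force: [-0.4, 0.9, -2.3]
opening: 0.535
```

```bash
python3 - <<'E'
from h import *
s=get_state();print(slotf(s['eef_pos']),s['eef_pos'],s['contact_force'],s['wrist_torque'])
E
```

```text
[-14.4   0.2  33.5] [0.61635455 0.04101873 0.1238232 ] [-0.39884032  0.92550796 -2.34153178] [0.01027965 0.01079592 0.0311258 ]
```

Request:
step_arm:
  targets:
    - [[0.4,-0.02,0,0.045,0],[0.4,-0.02,0,0.045,0],[0.4,0,0,0,0],[0.4,0,0,0,0]]

```text
time: 11.37
eef_pos: [0.6173, 0.0414, 0.1195]
tcp_rot: [-0.03, 1.0, 0.0, -0.001]
contact_force: [-0.0, -1.2, -0.5]
opening: 0.537
```

```bash
python3 - <<'E'
from h import *
s=get_state();print(slotf(s['eef_pos']),s['eef_pos'],s['contact_force'],s['wrist_torque'])
E
```

```text
[-15.3   0.5  29.2] [0.61733362 0.04135588 0.11948349] [-0.01454178 -1.22082177 -0.45425193] [-0.01424241 -0.01359782  0.01418618]
```

Request:
step_arm:
  targets:
    - [[0.4,-0.025,0,0.045,0],[0.4,-0.025,0,0.045,0],[0.4,0,0,0,0],[0.4,0,0,0,0]]

```text
time: 11.7
eef_pos: [0.6198, 0.0416, 0.1168]
tcp_rot: [-0.031, 1.0, 0.0, -0.0]
contact_force: [-0.2, 0.3, -2.1]
opening: 0.535
```

```bash
python3 - <<'E'
from h import *
s=get_state();print(slotf(s['eef_pos']),s['eef_pos'],s['contact_force'],s['wrist_torque'])
E
```

```text
[-14.2   0.5  25.7] [0.6197863  0.04156355 0.11679804] [-0.19975512  0.30182583 -2.07407889] [-0.01391993  0.06325595 -0.0020814 ]
```

Request:
step_arm:
  targets:
    - [[0.4,-0.02,0,0.045,0],[0.4,-0.02,0,0.045,0],[0.4,0,0,0,0],[0.4,0,0,0,0]]

```text
time: 12.03
eef_pos: [0.6214, 0.0417, 0.1132]
tcp_rot: [-0.031, 1.0, 0.0, -0.0]
contact_force: [-0.7, -0.5, -2.7]
opening: 0.538
```

```bash
python3 - <<'E'
from h import *
s=get_state();print(slotf(s['eef_pos']),s['eef_pos'],s['contact_force'],s['wrist_torque'])
snap('wrist','w12');snap('side','s12')
crop('w12',190,225,370,395,4,'w12c')
crop('s12',250,140,350,220,8,'s12c')
E
```

```text
[-14.3   0.5  21.8] [0.62135317 0.04166091 0.11322958] [-0.71122742 -0.53598479 -2.66307044] [-0.01784813  0.01083484 -0.05909868]
```

View pics/w12c.png

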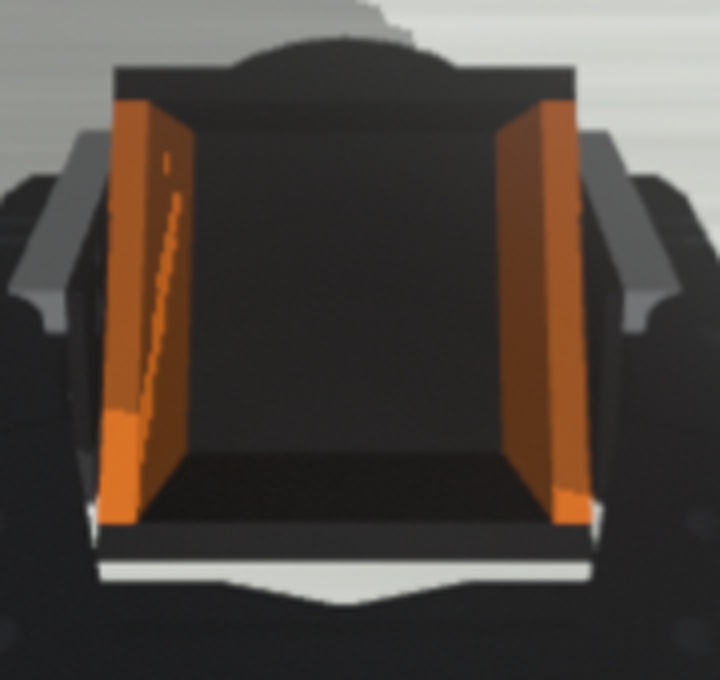

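View pics/s12c.png

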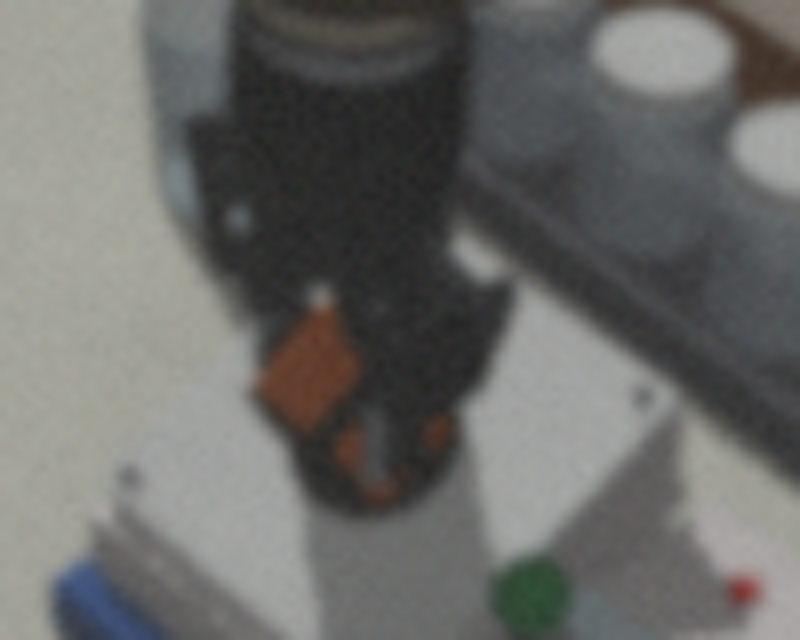

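Foot is clearly in the slot (no contact, deck lateral free, holder well below deck-touch height). Continue to seat.

Request:
step_arm:
  targets:
    - [[0.4,-0.02,0,0.045,0],[0.4,-0.02,0,0.045,0],[0.4,0,0,0,0],[0.4,0,0,0,0]]

```text
time: 12.47
eef_pos: [0.6238, 0.0418, 0.112]
tcp_rot: [-0.031, 1.0, -0.0, 0.001]
contact_force: [-2.8, 0.6, 4.6]
opening: 0.533
```

```bash
python3 - <<'E'
from h import *
s=get_state();print(slotf(s['eef_pos']),s['eef_pos'],s['contact_force'],s['wrist_torque'])
E
```

```text
[-12.6   0.5  19.7] [0.62377087 0.04175613 0.11200997] [-2.81363384  0.63102708  4.63160705] [-0.00463154  0.55452659  0.01166534]
```

Request:
step_arm:
  targets:
    - [[0.4,-0.02,0,0.045,0],[0.4,-0.01,0,0.025,0],[0.4,0,0,0,0],[0.4,0,0,0,0]]

```text
time: 12.8
eef_pos: [0.6257, 0.0418, 0.1114]
tcp_rot: [-0.031, 1.0, -0.0, 0.001]
contact_force: [-5.4, -0.3, 12.0]
opening: 0.536
```

```bash
python3 - <<'E'
from h import *
s=get_state();print(slotf(s['eef_pos']),s['eef_pos'],s['contact_force'],s['wrist_torque'])
snap('wrist','w13');snap('side','s13')
crop('w13',190,225,370,395,4,'w13c')
crop('s13',250,140,350,220,8,'s13c')
E
```

```text
[-11.2   0.4  18.3] [0.62565947 0.04183212 0.11136718] [-5.4054428  -0.31199263 12.04542239] [ 0.10465834  0.92756738 -0.00094289]
```

View pics/w13c.png

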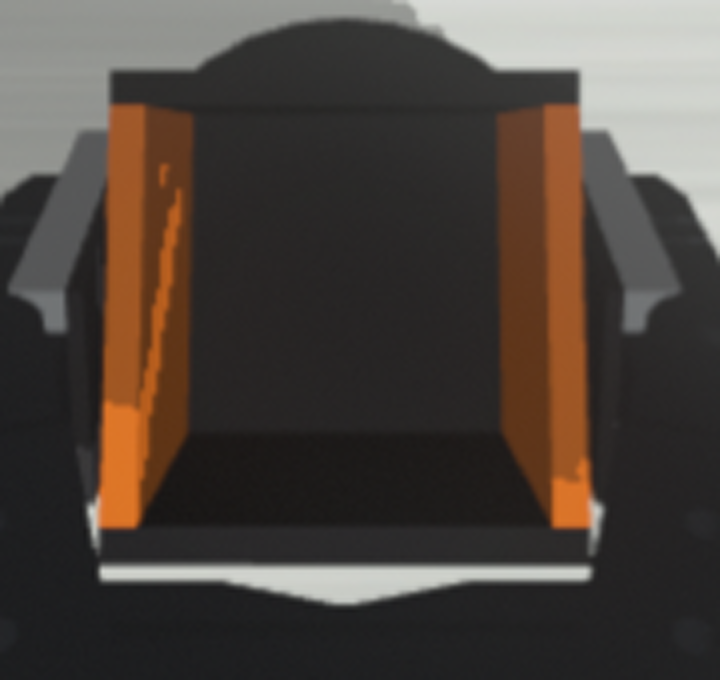

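View pics/s13c.png

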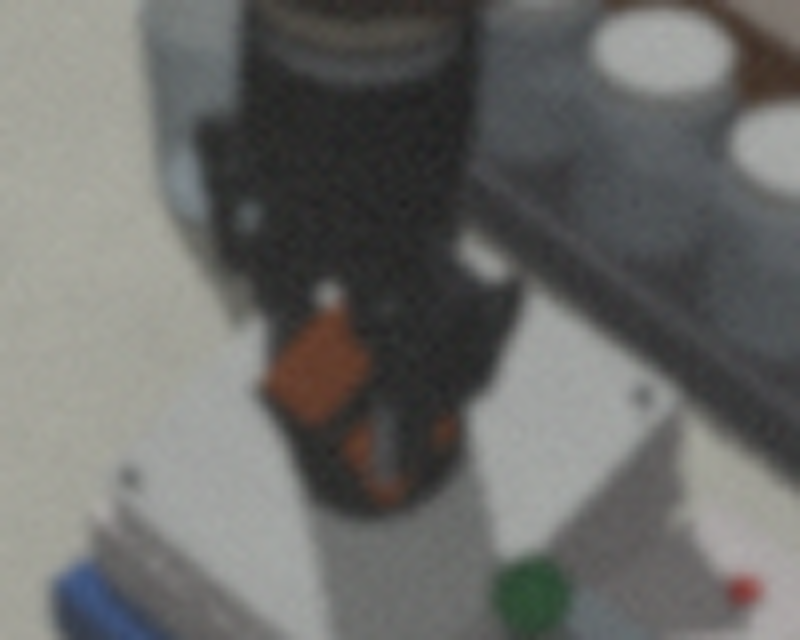

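```bash
python3 - <<'E'
from h import *
f=lambda p:[((x+.5)/4-.5+190,(y+.5)/4-.5+225) for x,y in p]
rimpnp(ld('w13'),f([(111,70),(580,70),(591,565),(98,565)]))
s=get_state()
print(slotf([0.6228,.0413,.1412]))
E
```

```text
[0.623  0.0413 0.1407] [-0.412 -0.009  0.911] tilt 24.3 err 0.0004
[0.6221 0.0411 0.1402] [-0.633 -0.056  0.772] tilt 39.5 err 0.0059
[-1.2  0.1 46.6]
```

Request:
step_arm:
  targets:
    - [[0.6,0,0,0,0],[0.62,0,0,0,0],[0.62,0,0,0,0],[0.62,0,0,-0.1,0],[0.62,0,0,-0.1,0],[0.62,0,0,0,0],[0.62,0,0,0,0]]

```text
time: 13.48
eef_pos: [0.6246, 0.0418, 0.1155]
tcp_rot: [-0.031, 1.0, -0.0, 0.0]
contact_force: [1.0, 0.4, -0.3]
opening: 0.616
```

```bash
python3 - <<'E'
from h import *
s=get_state();print(slotf(s['eef_pos']),s['eef_pos'],s['contact_force'],s['wrist_torque'],s['opening'])
snap('wrist','w14')
crop('w14',190,225,370,395,4,'w14c')
E
```

```text
[-10.4   0.4  22.5] [0.62460223 0.04178523 0.11550658] [ 1.02896821  0.43100736 -0.30451829] [-0.04553488  0.00858816 -0.00701258] 0.6164607279366392
```

View pics/w14c.png

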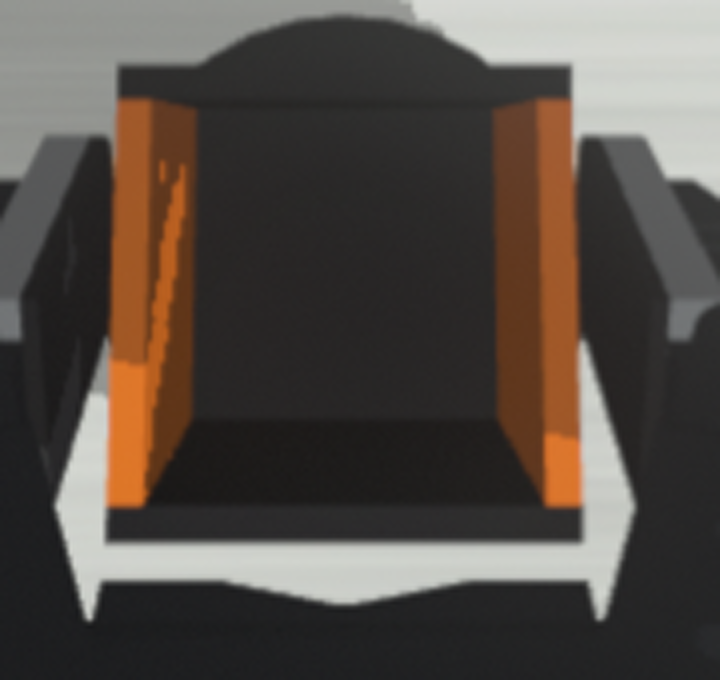

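Request:
step_arm:
  targets:
    - [[0.62,0,0,-0.08,0],[0.62,0,0,0,0.8],[0.62,0,0,0,0.8],[0.62,0,0,0,0.8],[0.62,0,0,0,0.8],[0.62,0,0,0,0.8],[0.62,0,0,0,0.8],[0.62,0,0,0,0]]

```text
time: 14.2
eef_pos: [0.6241, 0.0419, 0.1182]
tcp_rot: [0.178, 0.984, 0.0, -0.0]
contact_force: [-0.3, 0.2, 1.0]
opening: 0.62
```

```bash
python3 - <<'E'
from h import *
s=get_state();print(slotf(s['eef_pos']),s['eef_pos'],s['contact_force'],s['wrist_torque'],s['opening'])
snap('wrist','w15')
crop('w15',190,225,370,395,4,'w15c')
E
```

```text
[-9.7  0.6 25.2] [0.62407187 0.04192225 0.1182008 ] [-0.2991552   0.18861858  0.96898314] [0.01375135 0.02508201 0.07493379] 0.619749920479714
```

View pics/w15.png

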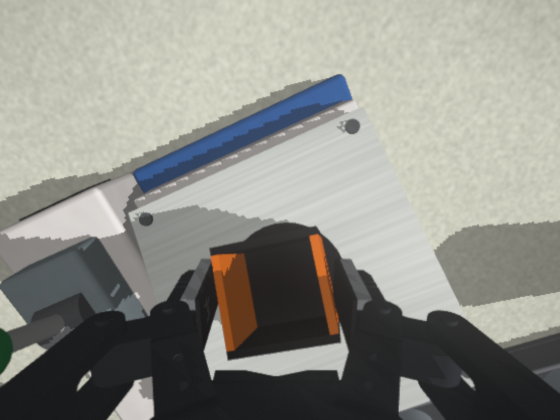

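Request:
step_arm:
  targets:
    - [[0.62,0,0,0,0.8],[0.62,0,0,0,0.8],[0.62,0,0,0,0.8],[0.62,0,0,0,0.8],[0.62,0,0,0,0.8],[0.62,0,0,0,0]]

```text
time: 14.75
eef_pos: [0.6253, 0.0425, 0.1196]
tcp_rot: [0.346, 0.938, 0.001, 0.001]
contact_force: [-0.1, 1.7, 2.6]
opening: 0.62
```

```bash
python3 - <<'E'
from h import *
s=get_state();print(slotf(s['eef_pos']),s['eef_pos'],s['contact_force'],s['wrist_torque'],s['opening'])
snap('wrist','w16')
E
```

```text
[-8.   1.1 25.9] [0.62530849 0.04245527 0.11962114] [-0.12014198  1.70613343  2.57275228] [ 0.4327723  -0.28921605  0.15463969] 0.6202403958983178
```

View pics/w16.png

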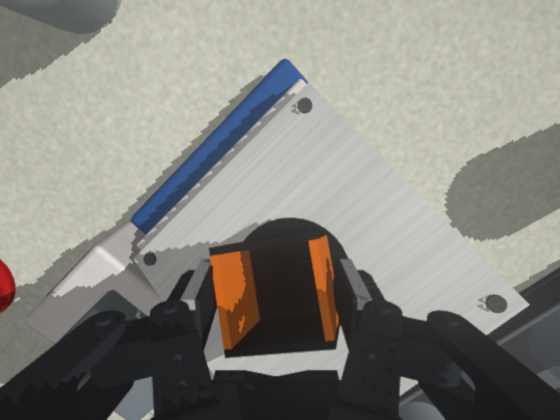

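Request:
step_arm:
  targets:
    - [[0.62,0,0,-0.06,0.8],[0.62,0,0,-0.03,0.8],[0.62,0,0,0,0.8],[0.62,0,0,0,0.8],[0.62,0,0,0,0]]

```text
time: 15.22
eef_pos: [0.6249, 0.0413, 0.1221]
tcp_rot: [0.473, 0.881, 0.0, 0.001]
contact_force: [1.3, -0.5, 1.5]
opening: 0.622
```

```bash
python3 - <<'E'
from h import *
s=get_state();print(slotf(s['eef_pos']),s['eef_pos'],s['contact_force'],s['wrist_torque'],s['opening'])
snap('wrist','w17')
E
```

```text
[-7.3 -0.  28.4] [0.62493013 0.04133525 0.12214009] [ 1.3188545  -0.45694167  1.47948542] [ 0.00819159 -0.34726201  0.06030001] 0.6216328788354839
```

View pics/w17.png

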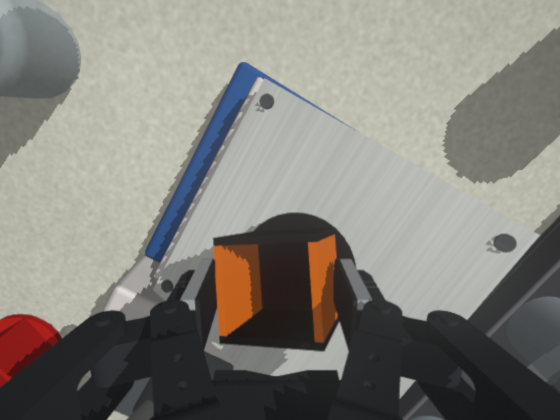

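Request:
step_arm:
  targets:
    - [[0.64,0,0,-0.05,0.8],[0.64,0,0,0,0.8],[0.64,0,0,0,0.8],[0.64,0,0,0,0.8],[0.64,0,0,0,0]]

```text
time: 15.68
eef_pos: [0.6241, 0.0416, 0.1237]
tcp_rot: [0.591, 0.807, -0.0, -0.0]
contact_force: [1.0, 0.1, 0.6]
opening: 0.638
```

```bash
python3 - <<'E'
from h import *
s=get_state();print(slotf(s['eef_pos']),s['eef_pos'],s['contact_force'],s['wrist_torque'],s['opening'])
snap('wrist','w18')
E
```

```text
[-7.4  0.2 30.1] [0.62412281 0.04156368 0.12367942] [0.95111665 0.14860326 0.55605547] [-0.02113414 -0.20194422  0.00750471] 0.6375423394274538
```

View pics/w18.png

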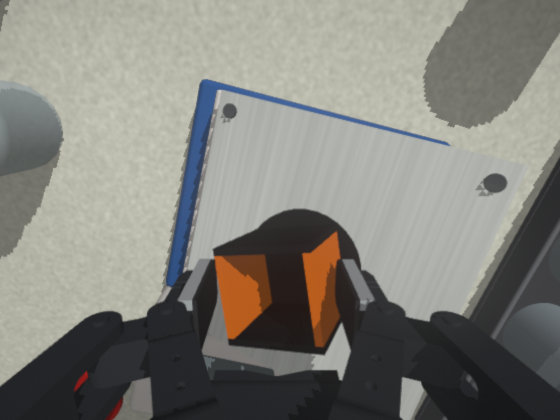

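Request:
step_arm:
  targets:
    - [[0.64,0,0,-0.03,0.8],[0.64,0,0,0,0.8],[0.64,0,0,0,0.8],[0.64,0,0,0,0.8],[0.64,0,0,0,0.8],[0.64,0,0,0,0]]

```text
time: 16.23
eef_pos: [0.6244, 0.0415, 0.1251]
tcp_rot: [0.722, 0.692, -0.0, 0.0]
contact_force: [1.9, -0.4, 1.4]
opening: 0.64
```

```bash
python3 - <<'E'
from h import *
s=get_state();print(slotf(s['eef_pos']),s['eef_pos'],s['contact_force'],s['wrist_torque'],s['opening'])
snap('wrist','w19');snap('side','s19');crop('s19',250,140,350,220,8,'s19c')
E
```

```text
[-6.5  0.2 31.3] [0.62437153 0.04150795 0.12511047] [ 1.88503939 -0.40004667  1.3569887 ] [-0.18763644 -0.20138159 -0.00114791] 0.6399493379352039
```

View pics/w19.png

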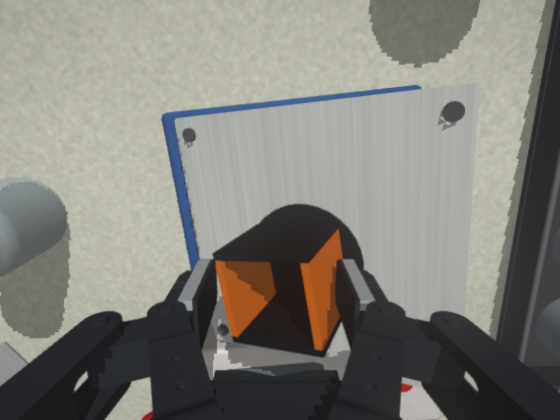

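View pics/s19c.png

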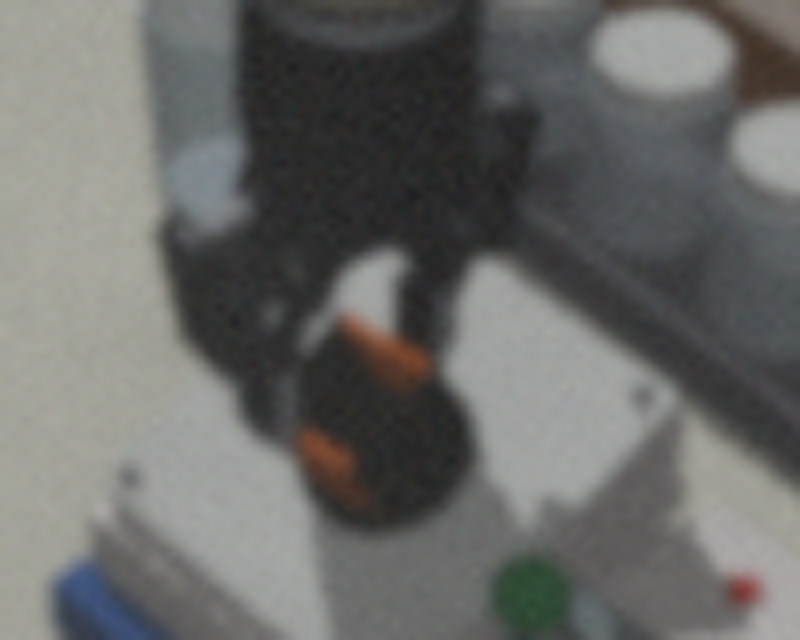

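Request:
step_arm:
  targets:
    - [[0.7,0,0,0,-0.3],[0.8,0,0,-0.2,0],[0.8,0,0,-0.7,0],[0.8,0,0,-0.9,0],[0.8,0,0,-0.9,0],[0.8,0,0,-0.9,0],[0.8,0,0,0,0],[0.8,0,0,0,0]]

```text
time: 17.0
eef_pos: [0.6255, 0.0418, 0.2734]
tcp_rot: [0.713, 0.701, 0.002, 0.002]
contact_force: [-0.6, 1.0, -0.6]
opening: 0.798
```

```bash
python3 - <<'E'
from h import *
s=get_state();print(slotf(s['eef_pos']),s['eef_pos'],s['contact_force'])
snap('wrist','w20');snap('side','s20');crop('s20',250,140,350,220,8,'s20c')
E
```

```text
[ 57.2   0.4 165.2] [0.62549535 0.04183208 0.27335502] [-0.58694769  0.98331996 -0.64929743]
```

View pics/w20.png

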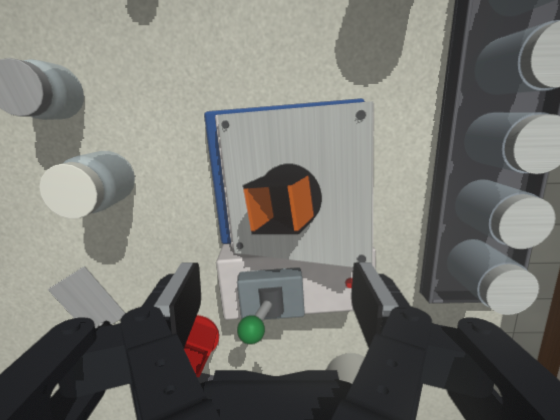

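View pics/s20c.png

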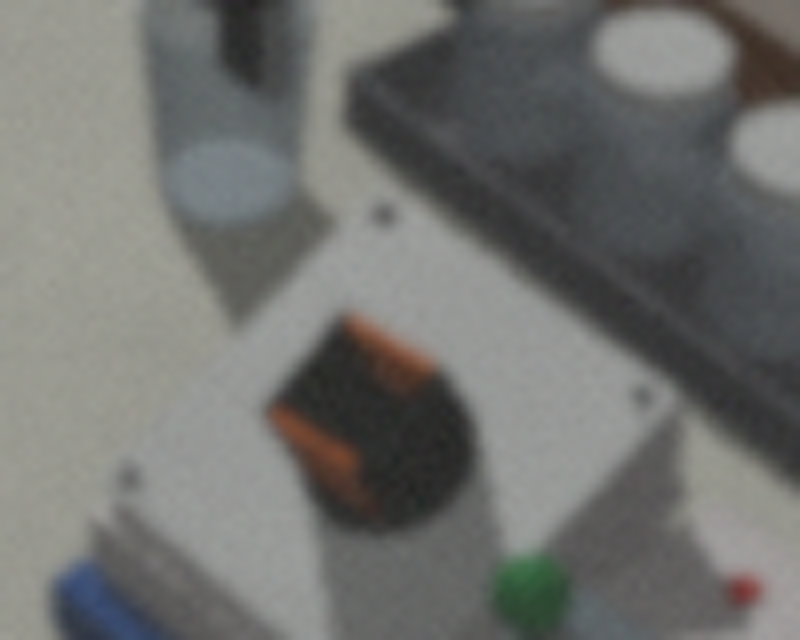

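Well seen in the wrist picture: holder turned close to crosswise, rim corners near (243,187),(305,177),(314,228),(251,235). Measure more closely.

```bash
python3 - <<'E'
from h import *
crop('w20',230,155,330,245,8,'w20c')
E
```

```text
(no output)
```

View pics/w20c.png

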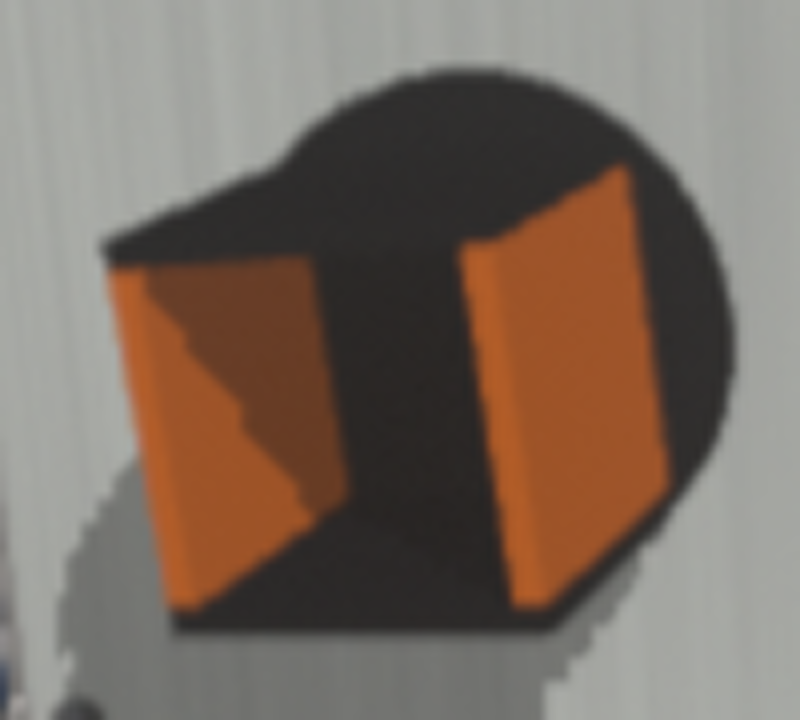

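```bash
cat >> h.py <<'E'
def rimfit(d,px,ang0):
    """fit holder pose in slot frame: seated, tilt 25 fixed; unknown x',y',yaw"""
    from scipy.optimize import least_squares
    ps=np.radians(3.5);t=np.radians(25); X=np.array([np.cos(t)*np.cos(ps),np.cos(t)*np.sin(ps),np.sin(t)]);Z=np.array([-np.sin(t)*np.cos(ps),-np.sin(t)*np.sin(ps),np.cos(t)]);Y=np.cross(Z,X)
    S=np.array([.6435,.0425,.0995])
    def pts(v):
        a=np.radians(v[2]); u=np.cos(a)*X+np.sin(a)*Y; w=-np.sin(a)*X+np.cos(a)*Y
        return np.array([S+v[0]/1e3*X+v[1]/1e3*Y+.046*Z+.023*(i*u+j*w) for i,j in((-1,-1),(1,-1),(1,1),(-1,1))])
    r=least_squares(lambda v:(proj(d,pts(v))-px).ravel(),[0,0,ang0]); print(r.x.round(2),'rms px',np.sqrt((r.fun**2).mean()).round(2)); return proj(d,pts([0,0,ang0]))
E
python3 - <<'E'
from h import *
f=lambda p:[((x+.5)/8-.5+230,(y+.5)/8-.5+155) for x,y in p]
px=np.array(f([(103,243),(493,215),(553,632),(173,632)])); d=ld('w20')
rimpnp(d,px)
for a in(-10,80,10): print(rimfit(d,px,a).round(0).tolist())
print(px.round(1))
for q in ([108,268,170,608],[497,240,550,605]): pass
E
```

```text
[0.6218 0.0335 0.1364] [-0.378 -0.044  0.925] tilt 22.4 err 0.0002
[0.623  0.0348 0.1373] [0.405 0.527 0.747] tilt 41.6 err 0.0040
[  -6.11   -8.68 -115.47] rms px 32.48
[[248.0, 220.0], [295.0, 233.0], [301.0, 181.0], [250.0, 171.0]]
[ -6.11  -8.68 244.46] rms px 32.48
[[295.0, 233.0], [301.0, 181.0], [250.0, 171.0], [248.0, 220.0]]
[  -6.11   -8.68 -115.47] rms px 32.48
[[256.0, 229.0], [303.0, 225.0], [291.0, 171.0], [243.0, 180.0]]
[[242.4 184.9]
 [291.2 181.4]
 [298.7 233.6]
 [251.2 233.6]]
```

```bash
python3 - <<'E'
from h import *
f=lambda p:[((x+.5)/8-.5+230,(y+.5)/8-.5+155) for x,y in p]
px=np.array(f([(173,632),(553,632),(493,215),(103,243)])); d=ld('w20')
rimfit(d,px,-10)
E
```

```text
[-3.02 -6.61  4.64] rms px 0.4
```

```bash
python3 - <<'E'
from h import *
to([.508,.3265,.16],93.5)
E
```

```text
t 17.1 at [0.6235 0.0419 0.2683] head -0.96 turn(units) -18.892 shift total [2.449 7.277 2.708] n 9 each [0.272 0.809 0.301]
```

Request:
step_arm:
  targets:
    - [[1,0,0,0,-0.994],[1,0,0,0,-0.994],[1,0,0,0,-0.994],[1,0,0,0,-0.994],[1,0,0,0,-0.994],[1,0,0,0,-0.994],[1,0,0,0,-0.994],[1,0,0,0,-0.994],[1,0,0,0,-0.994],[1,0,0,0,-0.994]]

```text
time: 17.93
eef_pos: [0.6229, 0.0419, 0.266]
tcp_rot: [0.35, 0.937, -0.001, -0.003]
contact_force: [-0.3, 0.3, 0.2]
opening: 1.0
```

Request:
step_arm:
  targets:
    - [[1,0,0,0,-0.994],[1,0,0,0,-0.994],[1,0,0,0,-0.994],[1,0,0,0,-0.994],[1,0,0,0,-0.994],[1,0,0,0,-0.994],[1,0,0,0,-0.994],[1,0,0,0,-0.994],[1,0,0,0,-0.994],[1,0,0,0,0]]

```text
time: 18.77
eef_pos: [0.623, 0.0419, 0.2662]
tcp_rot: [-0.031, 1.0, 0.0, -0.003]
contact_force: [0.0, 0.2, -0.2]
opening: 0.998
```

Request:
step_arm:
  targets:
    - [[1,0.272,0.809,0.2,0],[1,0.272,0.809,0.2,0],[1,0.272,0.809,0.2,0],[1,0.272,0.809,0.2,0],[1,0.272,0.809,0.2,0],[1,0.272,0.809,0.2,0],[1,0.272,0.809,0.2,0],[1,0.272,0.809,0.2,0],[1,0.272,0.809,0.2,0],[1,0,0,0,0]]

```text
time: 19.6
eef_pos: [0.5045, 0.3304, 0.1931]
tcp_rot: [-0.032, 0.999, -0.0, -0.004]
contact_force: [0.4, -0.3, -0.2]
opening: 1.0
```

```bash
python3 - <<'E'
from h import *
snap('wrist','w21'); snap('top','t21'); to([.508,.3265,.12],93.5)
crop('t21',245,150,315,205,11,'t21c')
E
```

```text
t 19.7 at [0.5074 0.3272 0.1949] head 93.51 turn(units) 0.002 shift total [-0.013 -0.019  1.874] n 2 each [-0.007 -0.009  0.937]
```

View pics/w21.png

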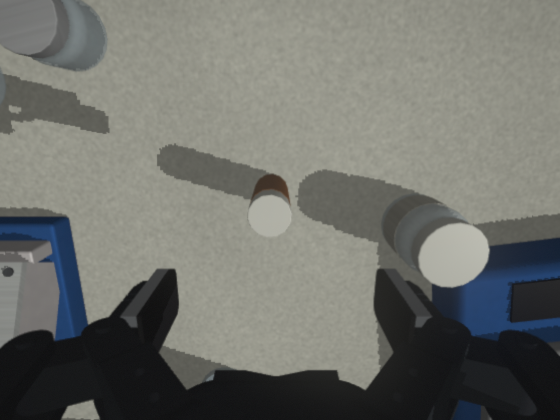

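View pics/t21c.png

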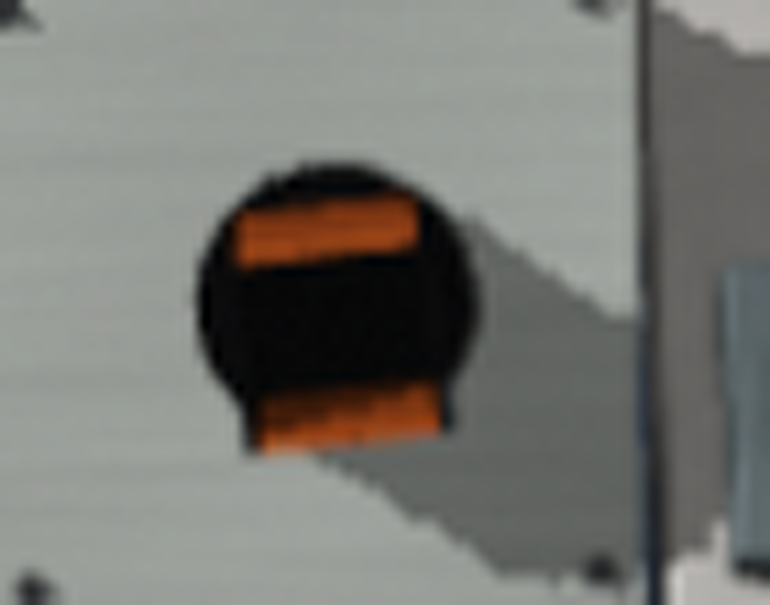

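```bash
python3 - <<'E'
from h import *
f=lambda p:np.array([((x+.5)/11-.5+245,(y+.5)/11-.5+150) for x,y in p])
d=ld('t21'); rimfit(d,f([(453,430),(434,196),(220,211),(245,455)]),5)
# flange circle centre at z'=5
o=f([(197,305),(480,305)]).mean(0); print(slotf(atz(d,[o[0]],[o[1]],.1045)[0]))
w=ld('w21'); print('cap',atz(w,[249,291],[215,215],.095).mean(0), atz(w,[270],[215],.095))
E
```

```text
[ 2.15 -5.62  3.57] rms px 1.05
[-1.3 -6.   6.1]
cap [0.50569922 0.32561663 0.095     ] [[0.50569936 0.3256163  0.095     ]]
```

Request:
step_arm:
  targets:
    - [[1,0,-0.02,0.85,0],[1,0,0,0.85,0],[1,0,0,0.85,0],[1,0,0,0.85,0],[1,0,0,0,0],[1,0,0,0,0],[1,0,0,0,0]]

```text
time: 20.28
eef_pos: [0.5108, 0.3256, 0.0629]
tcp_rot: [-0.029, 1.0, 0.0, 0.001]
contact_force: [1.0, 0.1, 1.3]
opening: 0.997
```

Request:
step_arm:
  targets:
    - [[0.5,0,0,0,0],[0.4,0,0,0,0],[0.3,0,0,0,0],[0.3,0,0,0,0],[0.3,0,0,0,0],[0.3,0,0,0,0],[0.3,0,0,0,0]]
  squeeze: 22

```text
time: 20.87
eef_pos: [0.5099, 0.3262, 0.0625]
tcp_rot: [-0.03, 1.0, 0.0, 0.001]
contact_force: [-1.2, -0.6, 6.1]
opening: 0.392
```

```bash
python3 - <<'E'
from h import *
snap('wrist','w22'); s=get_state(); print(s['eef_pos'],s['opening'],s['contact_force'])
E
```

```text
[0.50992003 0.32622736 0.06242629] 0.3911115836170001 [-0.75582798 -0.3744615   6.2701355 ]
```

View pics/w22.png

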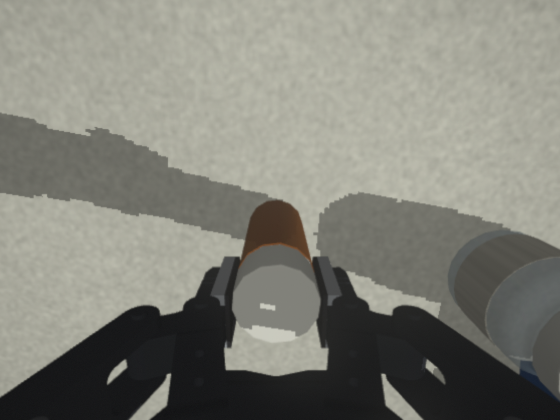

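Request:
step_arm:
  targets:
    - [[0.3,0,0,-0.3,0],[0.3,0,0,-0.9,0],[0.3,0,0,-0.9,0],[0.3,0,0,-0.9,0],[0.3,0,0,-0.9,0],[0.3,0,0,-0.9,0],[0.3,0,0,0,0],[0.3,0,0,0,0],[0.3,0,0,0,0]]

```text
time: 21.67
eef_pos: [0.5084, 0.3257, 0.2523]
tcp_rot: [-0.03, 1.0, -0.0, -0.001]
contact_force: [-0.3, 0.8, -1.3]
opening: 0.393
```

```bash
cat >> h.py <<'E'
def sw(v):
    ps=np.radians(3.5);t=np.radians(25); X=np.array([np.cos(t)*np.cos(ps),np.cos(t)*np.sin(ps),np.sin(t)]);Z=np.array([-np.sin(t)*np.cos(ps),-np.sin(t)*np.sin(ps),np.cos(t)]);Y=np.cross(Z,X)
    v=np.array(v)/1e3; return np.array([.6435,.0425,.0995])+v[0]*X+v[1]*Y+v[2]*Z
E
python3 - <<'E'
from h import *
snap('wrist','w23'); s=get_state(); print(s['eef_pos'],s['opening'],s['contact_force'])
M=sw([-1,-6,46]); print('rim',M)
for dep_ in(-15,0,8):
    B=sw([-1-3.1,-6,46-dep_]); print(dep_,B,'tcp',B+[.003,0,.0625])
B=sw([-4.1,-6,46+15]); to(B+[.003,0,.0625+.03],93.5)
E
```

```text
[0.50798898 0.3254435  0.25094006] 0.39115735690191417 [ 0.06401311  0.11576479 -1.63968688]
rim [0.62355749 0.03526905 0.14076754]
-15 [0.61442573 0.03471053 0.15305204] tcp [0.61742573 0.03471053 0.21555204]
0 [0.62075318 0.03509753 0.13945742] tcp [0.62375318 0.03509753 0.20195742]
8 [0.62412782 0.03530393 0.13220696] tcp [0.62712782 0.03530393 0.19470696]
t 21.72 at [0.508  0.3254 0.2509] head 93.43 turn(units) -0.014 shift total [-2.287 -7.422  0.135] n 9 each [-0.254 -0.825  0.015]
```

View pics/w23.png

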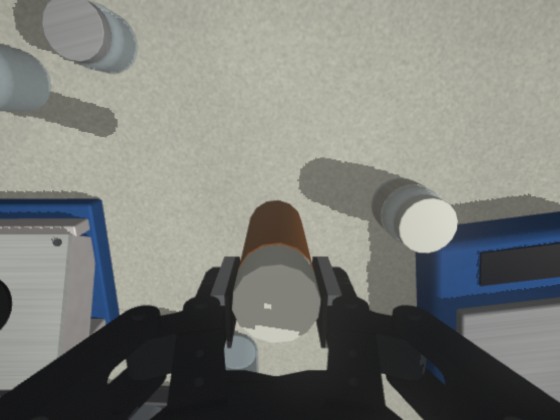

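```bash
python3 - <<'E'
from h import *
w=ld('w23'); print(atz(w,[277,277,277],[292,246,341],.251+.0325))
w=ld('w22'); print(atz(w,[277],[292],.095))
E
```

```text
[[0.50032443 0.32513037 0.2835    ]
 [0.48192321 0.32400482 0.2835    ]
 [0.52173553 0.32643979 0.2835    ]]
[[0.50095818 0.32559613 0.095     ]]
```

Request:
step_arm:
  targets:
    - [[0.3,-0.254,-0.825,0,0],[0.3,-0.254,-0.825,0,0],[0.3,-0.254,-0.825,0,0],[0.3,-0.254,-0.825,0,0],[0.3,-0.254,-0.825,0,0],[0.3,-0.254,-0.825,0,0],[0.3,-0.254,-0.825,0,0],[0.3,-0.254,-0.825,0,0],[0.3,-0.254,-0.825,0,0],[0.3,0,0,0,0]]

```text
time: 22.55
eef_pos: [0.6186, 0.0293, 0.2499]
tcp_rot: [-0.027, 1.0, -0.001, -0.002]
contact_force: [0.1, 0.1, -1.0]
opening: 0.39
```

Request:
step_arm:
  targets:
    - [[0.3,0,0,0.1,0],[0.3,0,0,0,0],[0.3,0,0,0,0]]

```text
time: 22.8
eef_pos: [0.617, 0.036, 0.247]
tcp_rot: [-0.03, 1.0, 0.0, -0.002]
contact_force: [-0.4, 1.1, -0.3]
opening: 0.388
```

```bash
python3 - <<'E'
from h import *
snap('side','s24'); snap('wrist','w24'); s=get_state(); print(s['eef_pos'],s['opening'],s['contact_force'])
to(sw([-4.1,-6,46])+[.003,0,.0625],93.5)
crop('s24',240,100,350,220,5,'s24c')
E
```

```text
[0.61752366 0.03622233 0.24829949] 0.3893281782162365 [-0.23299755 -0.24660723 -1.02079003]
t 22.9 at [0.6175 0.0362 0.2483] head 93.53 turn(units) 0.006 shift total [-0.154 -0.038  1.159] n 2 each [-0.077 -0.019  0.579]
```

View pics/s24c.png

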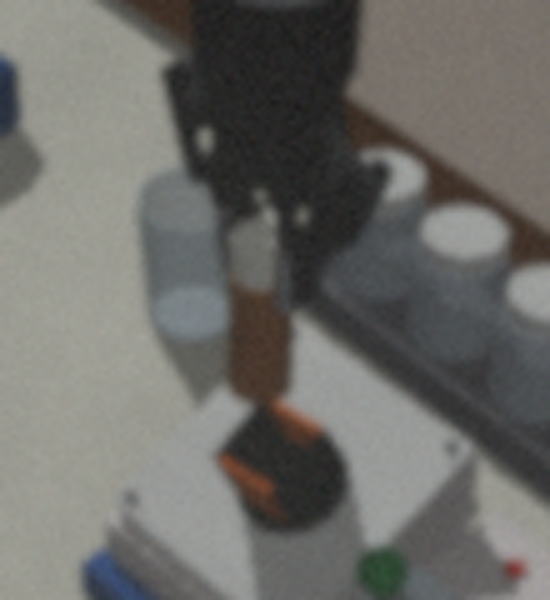

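View pics/w24.png

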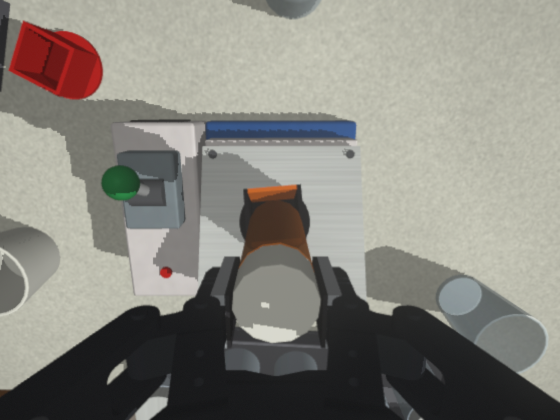

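```bash
python3 - <<'E'
from h import *
a=to(sw([-2.5,-6,46+4])+[.0018,0,.0625],93.5)
to(sw([-2.5,-6,46-6])+[.0018,0,.0625],93.5,*a)
E
```

```text
t 22.9 at [0.6175 0.0362 0.2483] head 93.53 turn(units) 0.006 shift total [-0.118 -0.036  1.051] n 2 each [-0.059 -0.018  0.526]
t 22.9 at [0.6223 0.0351 0.2063] head 93.50 turn(units) -0.000 shift total [-0.106  0.     0.227] n 1 each [-0.106  0.     0.227]
```

Request:
step_arm:
  targets:
    - [[0.3,-0.059,-0.018,0.5,0],[0.3,-0.059,-0.018,0.55,0],[0.3,0,0,0,0],[0.3,0,0,0,0],[0.3,0,0,0,0]]

```text
time: 23.32
eef_pos: [0.6232, 0.0343, 0.2081]
tcp_rot: [-0.03, 1.0, -0.0, 0.001]
contact_force: [-0.3, 0.5, -1.3]
opening: 0.391
```

```bash
python3 - <<'E'
from h import *
snap('side','s25'); s=get_state(); print(s['eef_pos'],s['opening'],s['contact_force'])
to(sw([-2.5,-6,46-6])+[.0018,0,.0625],93.5)
crop('s25',240,100,350,220,5,'s25c')
E
```

```text
[0.62365018 0.03416266 0.20882726] 0.3901417157817254 [ 0.50179891  0.01228496 -0.43894057]
t 23.37 at [0.6237 0.0342 0.2088] head 93.47 turn(units) -0.005 shift total [-0.074  0.025  0.291] n 1 each [-0.074  0.025  0.291]
```

View pics/s25c.png

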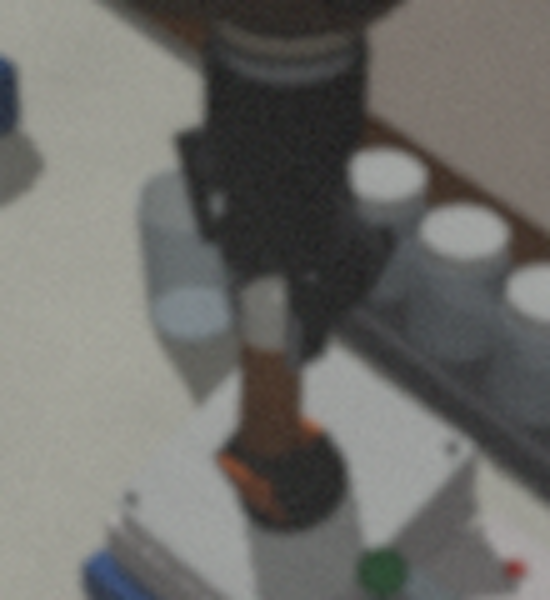

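Request:
step_arm:
  targets:
    - [[0.3,-0.037,0.025,0.1,0],[0.3,-0.037,0,0.1,0],[0.3,0,0,0.09,0],[0.3,0,0,0,0],[0.3,0,0,0,0]]

```text
time: 23.78
eef_pos: [0.6258, 0.0349, 0.195]
tcp_rot: [-0.03, 1.0, 0.0, -0.0]
contact_force: [-1.1, 0.6, -1.3]
opening: 0.396
```

```bash
python3 - <<'E'
from h import *
snap('side','s26'); snap('wrist','w26'); s=get_state(); print(s['eef_pos'],s['opening'],s['contact_force'],s['wrist_torque'])
crop('s26',240,100,350,220,5,'s26c')
E
```

```text
[0.62582511 0.03486833 0.19533478] 0.3896743459618084 [-0.61029188 -0.65441726 -1.16107876] [-0.00160951  0.1800508   0.02472455]
```

View pics/s26c.png

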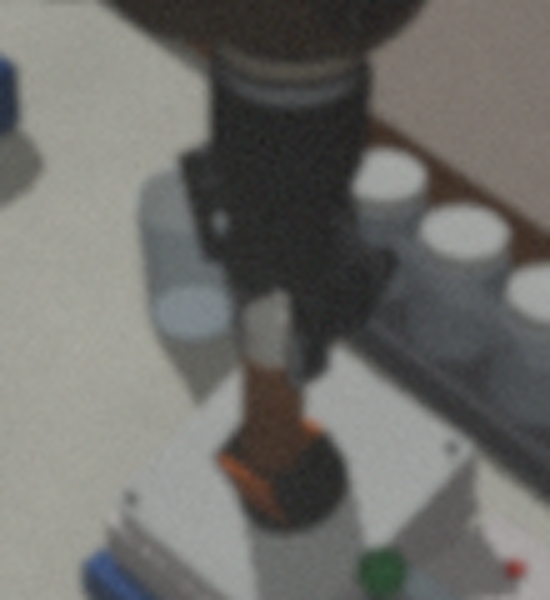

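View pics/w26.png

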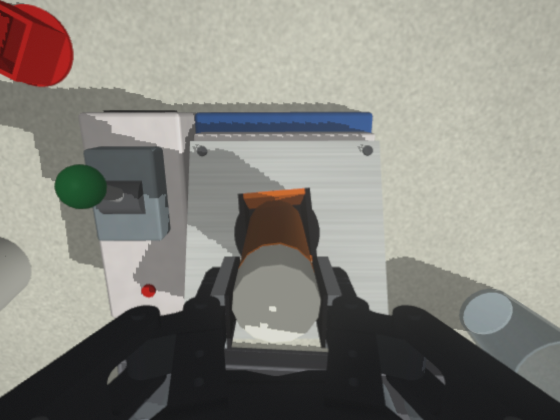

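```bash
python3 - <<'E'
from h import *
def G(a,s): return sw([-1-2.2*a/25+82*np.sin(np.radians(a)),-6,46-s+82*np.cos(np.radians(a))])
L=[(25,7),(18,12),(12,20),(6,28),(3,36),(0,40)]
for p,q in zip(L,L[1:]):
    D=G(*q)-G(*p); print(p,q,(D*1000).round(1),'tool x %.3f z %.3f'%(-D[0]/.04,-D[2]/.04))
E
```

```text
(25, 7) (18, 12) [-7.3 -0.4 -4.9] tool x 0.183 z 0.122
(18, 12) (12, 20) [-4.6 -0.3 -8.5] tool x 0.115 z 0.213
(12, 20) (6, 28) [-4.4 -0.3 -9.4] tool x 0.110 z 0.235
(6, 28) (3, 36) [-0.4 -0.  -8.6] tool x 0.010 z 0.216
(3, 36) (0, 40) [-2.  -0.1 -5.2] tool x 0.050 z 0.131
```

Request:
step_arm:
  targets:
    - [[0.3,0.06,0,0.04,0],[0.3,0.06,0,0.04,0],[0.3,0.06,0,0.04,0],[0.3,0,0,0,0],[0.3,0,0,0,0]]

```text
time: 24.3
eef_pos: [0.6197, 0.0344, 0.1919]
tcp_rot: [-0.03, 1.0, -0.0, 0.002]
contact_force: [1.9, 0.6, 1.6]
opening: 0.389
```

```bash
python3 - <<'E'
from h import *
snap('wrist','w27'); s=get_state(); print(s['eef_pos'],s['opening'],s['contact_force'],s['wrist_torque'])
E
```

```text
[0.61966346 0.03442854 0.1918654 ] 0.3885267146382635 [2.04263732 0.22296832 1.59371009] [ 0.05301627 -0.51254399  0.03769855]
```

View pics/w27.png

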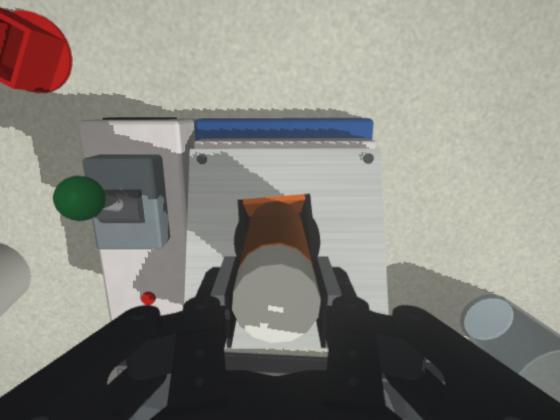

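```bash
python3 - <<'E'
from h import *
crop('w27',220,180,340,260,6,'w27c'); crop('w26',220,180,340,260,6,'w26c')
E
```

```text
(no output)
```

View pics/w27c.png

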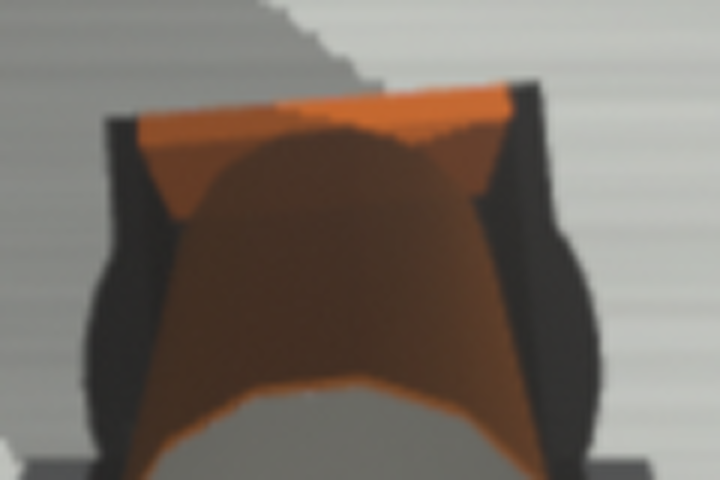

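View pics/w26c.png

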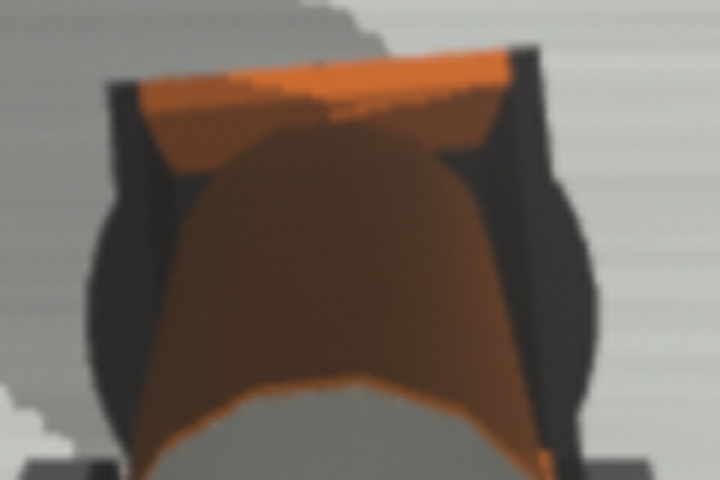

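Request:
step_arm:
  targets:
    - [[0.3,-0.03,0,0.05,0],[0.3,-0.02,0,0.06,0],[0.3,0,0,0,0],[0.3,0,0,0,0]]

```text
time: 24.68
eef_pos: [0.6219, 0.0346, 0.1874]
tcp_rot: [-0.03, 1.0, -0.0, 0.002]
contact_force: [3.4, 1.0, 5.3]
opening: 0.394
```

```bash
python3 - <<'E'
from h import *
snap('wrist','w28'); s=get_state(); print(s['eef_pos'],s['opening'],s['contact_force'],s['wrist_torque'])
crop('w28',200,150,360,310,4,'w28c')
E
```

```text
[0.62184792 0.03461366 0.1873939 ] 0.3880927301017233 [1.23297005 0.18712905 5.41589787] [ 0.12460549 -0.60285285 -0.00967063]
```

View pics/w28c.png

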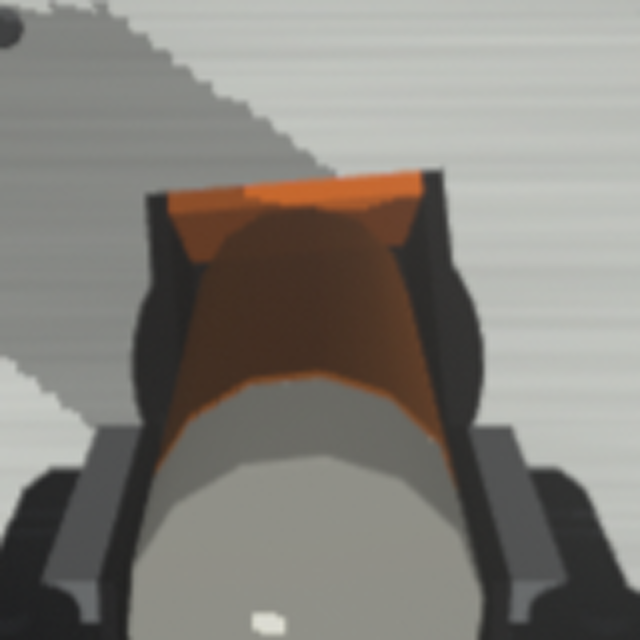

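Request:
step_arm:
  targets:
    - [[0.3,0.06,0,0.03,0],[0.3,0.06,0,0.03,0],[0.3,0.06,0,0.03,0],[0.3,0.06,0,0.03,0],[0.3,0,0,0,0]]

```text
time: 25.15
eef_pos: [0.6115, 0.034, 0.1817]
tcp_rot: [-0.03, 1.0, -0.0, 0.001]
contact_force: [4.3, -0.4, 3.3]
opening: 0.391
```

```bash
python3 - <<'E'
from h import *
snap('wrist','w29'); s=get_state(); print(s['eef_pos'],s['opening'],s['contact_force'],s['wrist_torque'])
crop('w29',200,150,360,310,4,'w29c')
E
```

```text
[0.61147217 0.03403002 0.18163294] 0.39002511975314835 [3.64914561 1.19585801 3.87681228] [ 0.16366005 -0.74072889  0.03878167]
```

View pics/w29c.png

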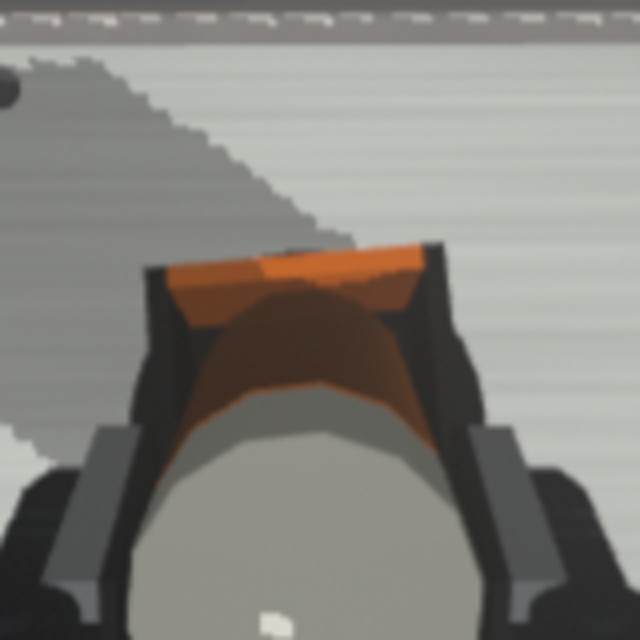

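Request:
step_arm:
  targets:
    - [[0.3,0.05,0,0.06,0],[0.3,0.05,0,0.06,0],[0.3,0.05,0,0.06,0],[0.3,0.03,0,0.06,0],[0.3,0,0,0,0]]

```text
time: 25.62
eef_pos: [0.6029, 0.0337, 0.1704]
tcp_rot: [-0.03, 1.0, 0.0, -0.001]
contact_force: [2.8, 1.0, 0.4]
opening: 0.391
```

```bash
python3 - <<'E'
from h import *
snap('wrist','w30'); s=get_state(); print(s['eef_pos'],s['opening'],s['contact_force'],s['wrist_torque'])
crop('w30',200,150,360,310,4,'w30c')
E
```

```text
[0.60301059 0.03366593 0.17050201] 0.3889755422882626 [2.31897367 1.20574788 0.35578664] [ 0.13894172 -0.67616899  0.04962583]
```

View pics/w30c.png

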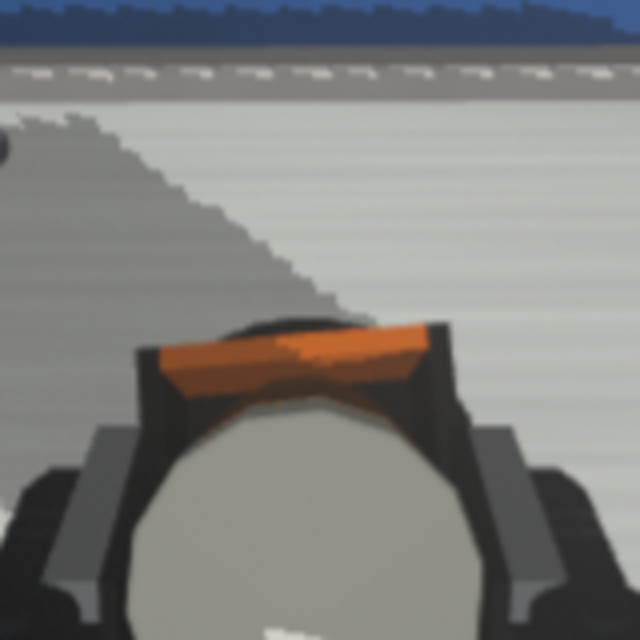

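Request:
step_arm:
  targets:
    - [[0.3,-0.025,0,0.06,0],[0.3,-0.025,0,0.06,0],[0.3,-0.025,0,0.06,0],[0.3,-0.025,0,0.06,0],[0.3,0,0,0,0],[0.3,0,0,0,0]]

```text
time: 26.17
eef_pos: [0.6079, 0.0338, 0.1616]
tcp_rot: [-0.03, 1.0, 0.0, -0.0]
contact_force: [4.2, 0.2, -1.9]
opening: 0.388
```

```bash
python3 - <<'E'
from h import *
snap('wrist','w31'); s=get_state(); print(s['eef_pos'],s['opening'],s['contact_force'],s['wrist_torque'])
crop('w31',200,150,360,310,4,'w31c'); snap('side','s31');crop('s31',240,100,350,220,5,'s31c')
E
```

```text
[0.60788094 0.03387506 0.16162649] 0.38834080360493156 [ 4.18361121 -0.76360776  0.02888978] [ 0.06647002 -0.78657135  0.01985972]
```

View pics/w31c.png

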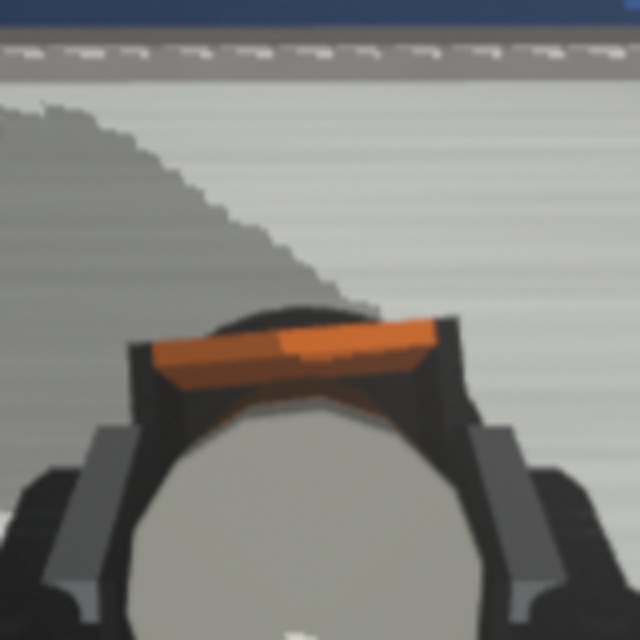

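View pics/s31c.png

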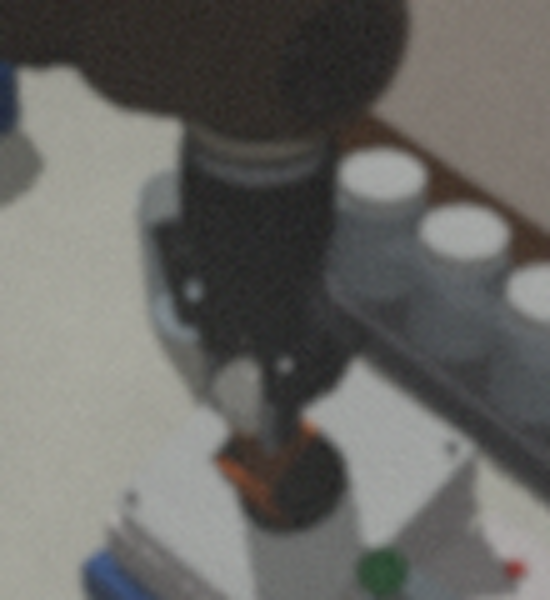

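Request:
step_arm:
  targets:
    - [[0.3,-0.025,0,0.06,0],[0.3,-0.025,0,0.06,0],[0.3,0,0,0,0],[0.3,0,0,0,0]]

```text
time: 26.6
eef_pos: [0.6093, 0.0339, 0.16]
tcp_rot: [-0.03, 1.0, -0.0, -0.001]
contact_force: [-5.2, 0.0, 11.6]
opening: 0.387
```

```bash
python3 - <<'E'
from h import *
s=get_state(); print(s['eef_pos'],s['opening'],s['contact_force'],s['wrist_torque'])
E
```

```text
[0.60934747 0.03386004 0.16003338] 0.3872831116116394 [-5.16920858  0.04648365 11.61973699] [0.09129637 0.59936264 0.01378602]
```

Request:
step_arm:
  targets:
    - [[0.3,0.02,0,-0.05,0],[0.45,0,0,0,0],[0.5,0,0,0,0],[0.6,0,0,0,0],[0.7,0,0,0,0],[0.7,0,0,-0.3,0],[0.7,0,0,-0.8,0],[0.7,0,0,-0.9,0],[0.7,0,0,-0.9,0],[0.7,0,0,0,0]]

```text
time: 27.43
eef_pos: [0.6128, 0.0336, 0.2864]
tcp_rot: [-0.03, 1.0, -0.001, 0.008]
contact_force: [0.0, 0.3, 1.9]
opening: 0.698
```

```bash
python3 - <<'E'
from h import *
snap('wrist','w32'); s=get_state(); print(s['eef_pos'],s['opening'],s['contact_force'],s['wrist_torque'])
snap('side','s32');crop('s32',240,100,350,220,5,'s32c')
E
```

```text
[0.61166594 0.03364294 0.28271865] 0.699345346470814 [-0.78814995 -0.12997091  0.15139249] [0.0230064  0.01257123 0.01006671]
```

View pics/w32.png

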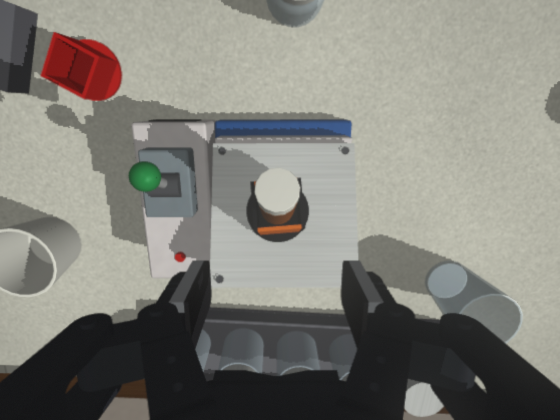

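View pics/s32c.png

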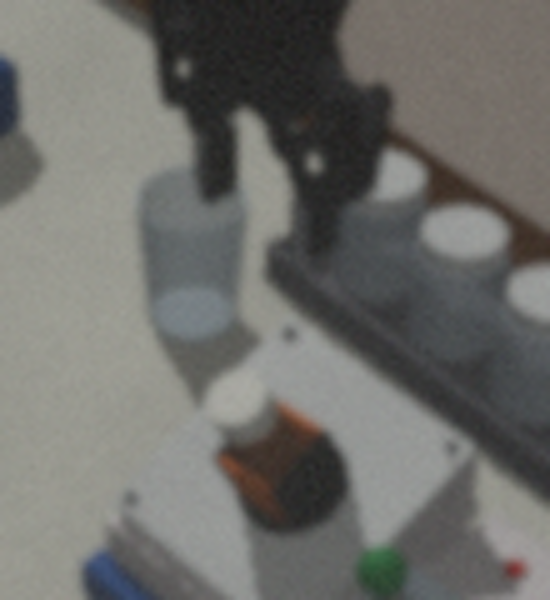

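```bash
python3 - <<'E'
from h import *
w,s=ld('w32'),ld('s32')
for x in(-2,0):
  for z in(96,100,104): print(x,z,proj(w,[sw([x,-6,z])]).round(1),proj(s,[sw([x,-6,z])]).round(1), 'base',proj(s,[sw([x,-6,5])]).round(1))
crop('w32',240,160,320,250,8,'w32c');crop('s32',270,160,320,210,14,'s32d')
E
```

```text
-2 96 [[278.2 195.6]] [[288.7 177.7]] base [[298.6 194.3]]
-2 100 [[278.3 194.6]] [[288.2 177. ]] base [[298.6 194.3]]
-2 104 [[278.3 193.6]] [[287.8 176.2]] base [[298.6 194.3]]
0 96 [[278.2 198.2]] [[289.2 177.2]] base [[299.1 193.8]]
0 100 [[278.3 197.3]] [[288.8 176.4]] base [[299.1 193.8]]
0 104 [[278.3 196.4]] [[288.3 175.6]] base [[299.1 193.8]]
```

View pics/w32c.png

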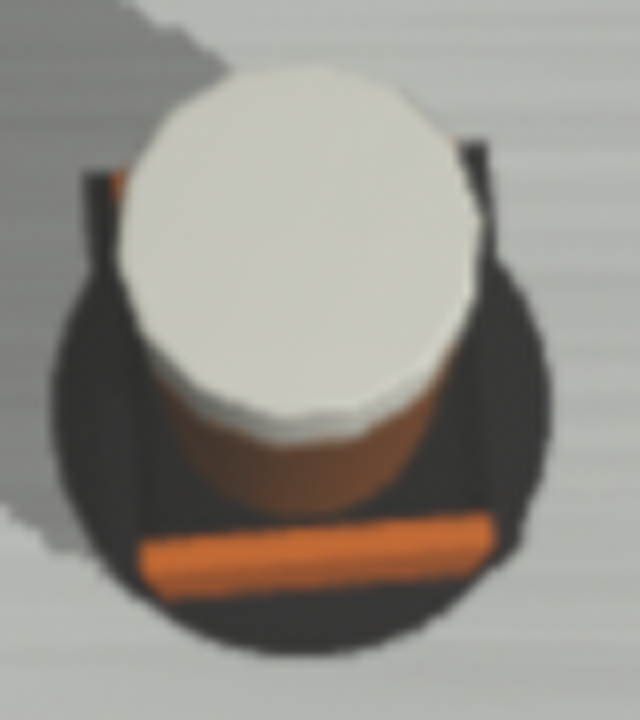

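View pics/s32d.png

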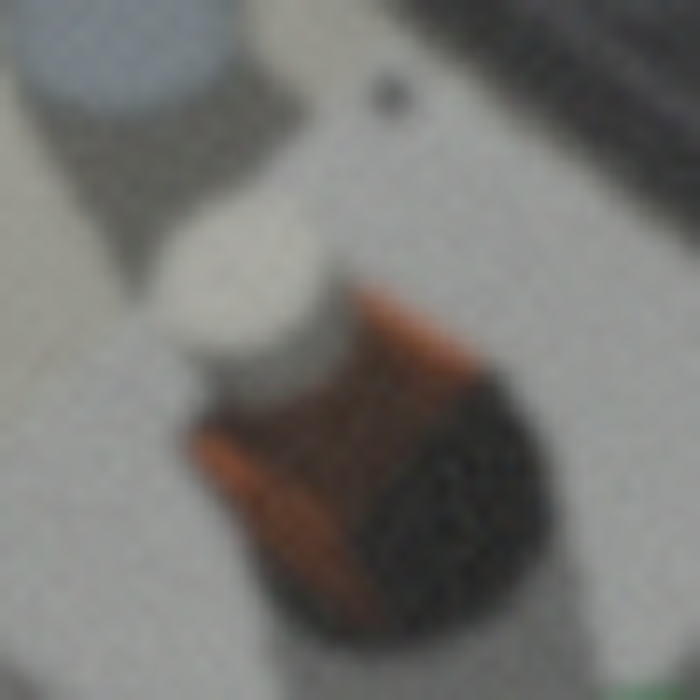

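```bash
python3 - <<'E'
from h import *
w,s=ld('w32'),ld('s32')
o1,r1=ray(w,[277.1],[189.5]); o2,r2=ray(s,[287.0+.4],[178.9-1.1])
A=np.column_stack([r1[0],-r2[0]]); t=np.linalg.lstsq(A,o2-o1,rcond=None)[0]
p1=o1+t[0]*r1[0];p2=o2+t[1]*r2[0]; print(p1,p2,slotf(p1),slotf(p2))
d=w; m=d['range_z'][185:195,272:283]; print('wrist depth med',np.median(m[m>0]), 'triang',t[0])
print(slotf(dep(w,[277],[190])[0]))
print('ball',atz(ld('top0'),[235+620/7],[135+383/7],.145))
E
```

```text
[0.59608566 0.03273161 0.18913707] [0.59625976 0.03263683 0.18917775] [ -5.6  -6.9 101.5] [ -5.4  -7.  101.5]
wrist depth med 0.24547055 triang 0.2443641679426185
[-5.5 -6.9 99.7]
ball [[ 0.60266108 -0.08003775  0.145     ]]
```

```bash
python3 - <<'E'
from h import *
w=ld('w32'); print('ball wrist',atz(w,[145],[177],.147))
a=to([.562,-.082,.27],93.5); b=to([.562,-.082,.132],93.5,*a); to([.562+.072,-.082+.0044,.132],93.5,*b)
E
```

```text
ball wrist [[ 0.60225303 -0.07965803  0.147     ]]
t 27.53 at [0.6102 0.0338 0.2792] head 93.43 turn(units) -0.013 shift total [ 1.381 -2.816  0.23 ] n 4 each [ 0.345 -0.704  0.057]
t 27.53 at [ 0.562 -0.082  0.27 ] head 93.50 turn(units) -0.000 shift total [0.   0.   3.45] n 4 each [0.    0.    0.862]
t 27.53 at [ 0.562 -0.082  0.132] head 93.50 turn(units) -0.000 shift total [-1.803 -0.     0.   ] n 2 each [-0.902 -0.     0.   ]
```

Request:
step_arm:
  targets:
    - [[0,0.345,-0.704,0,0],[0,0.345,-0.704,0,0],[0,0.345,-0.704,0,0],[0,0.345,-0.704,0,0],[0,0,0,0,0],[0,0,0,0,0],[0,0,0,0,0]]

```text
time: 28.12
eef_pos: [0.5603, -0.0815, 0.2743]
tcp_rot: [-0.03, 1.0, 0.001, -0.001]
contact_force: [-0.7, -0.1, 0.4]
opening: -0.003
```

```bash
python3 - <<'E'
from h import *
s=get_state(); print(s['opening']); to([.562,-.082,.132],93.5)
E
```

```text
-0.003431758662610783
t 28.12 at [ 0.5603 -0.0815  0.2743] head 93.40 turn(units) -0.020 shift total [-0.042 -0.014  3.558] n 4 each [-0.01  -0.004  0.89 ]
```

Request:
step_arm:
  targets:
    - [[0,0,0,0.88,0],[0,0,0,0.88,0],[0,0,0,0.88,0],[0,0,0,0.88,0],[0,0,0,0,0],[0,0,0,0,0],[0,0,0,0,0]]

```text
time: 28.7
eef_pos: [0.5621, -0.0814, 0.1365]
tcp_rot: [-0.031, 1.0, -0.0, 0.001]
contact_force: [0.3, 0.2, 0.8]
opening: -0.0
```

```bash
python3 - <<'E'
from h import *
s=get_state(); print(s['eef_pos'],s['contact_force']); snap('wrist','w33'); snap('side','s33')
crop('s33',240,150,360,250,6,'s33c')
E
```

```text
[ 0.56208195 -0.08144498  0.13646291] [0.31413019 0.18744581 0.83957842]
```

View pics/s33c.png

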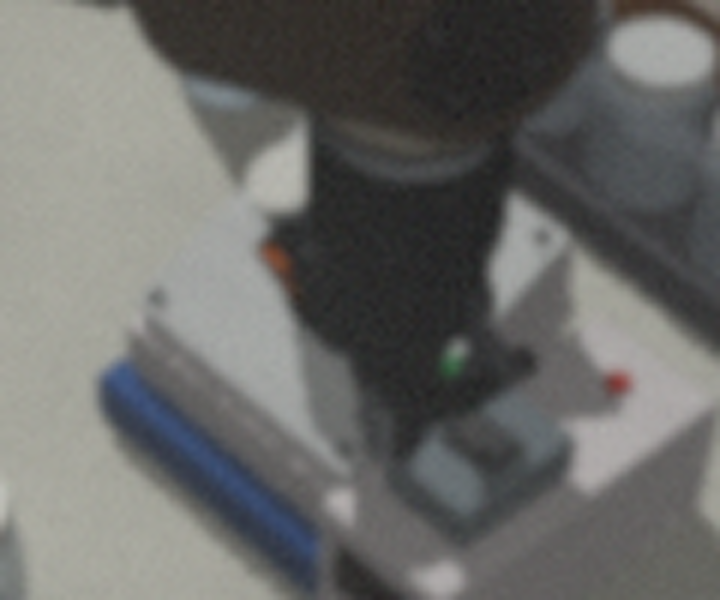

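View pics/w33.png

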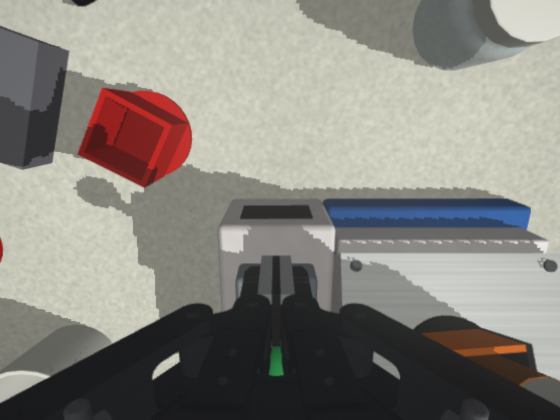

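Request:
step_arm:
  targets:
    - [[0,-0.2,0,0.05,0],[0,-0.2,0,0,0],[0,-0.2,0,0,0],[0,-0.2,0,0,0],[0,-0.2,0,0,0],[0,0,0,0,0]]

```text
time: 29.3
eef_pos: [0.6025, -0.0795, 0.1329]
tcp_rot: [-0.03, 1.0, -0.0, 0.001]
contact_force: [-0.7, 0.6, 0.4]
opening: -0.001
```

Request:
step_arm:
  targets:
    - [[0,-0.2,0,0,0],[0,-0.2,0,0,0],[0,-0.2,0,0,0],[0,0,0,0,0]]

```text
time: 29.63
eef_pos: [0.6223, -0.0779, 0.1316]
tcp_rot: [-0.03, 1.0, 0.0, -0.005]
contact_force: [-10.0, -0.3, 4.4]
opening: 0.003
```

```bash
python3 - <<'E'
from h import *
s=get_state(); print(s['eef_pos'],s['contact_force']); snap('wrist','w34'); snap('side','s34')
crop('s34',240,150,360,250,6,'s34c')
E
```

```text
[ 0.62231395 -0.07794091  0.13160932] [-10.04289088  -0.34757565   4.42754384]
```

View pics/s34c.png

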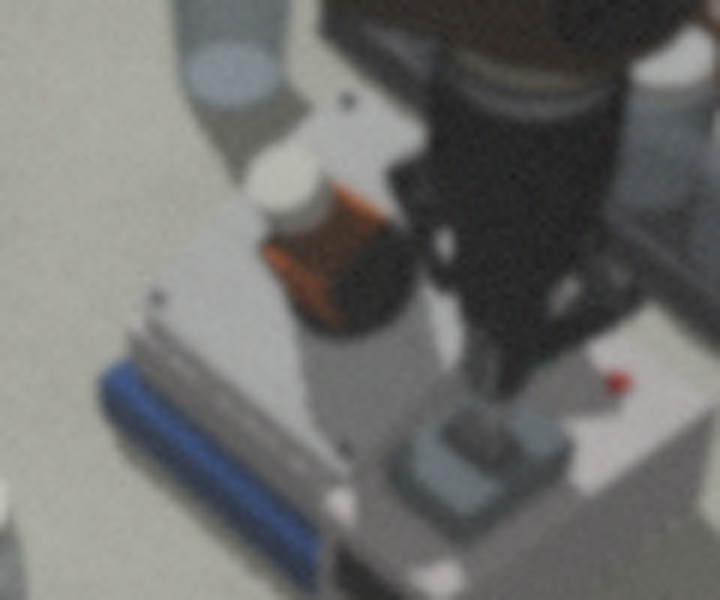

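Request:
step_arm:
  targets:
    - [[0,-0.08,0,0,0],[0,0,0,0,0],[0,0,0,0,0]]

```text
time: 29.98
eef_pos: [0.6225, -0.0779, 0.1316]
tcp_rot: [-0.031, 0.999, 0.001, -0.009]
contact_force: [-18.2, -2.0, 7.8]
opening: -0.002
```

Request:
step_arm:
  targets:
    - [[0,0.3,0,0,0],[0,0.6,0,0,0],[0,0.6,0,0,0],[0,0.2,0,-0.5,0],[0,0,0,-0.9,0],[0,0,0,-0.9,0],[0,0,0,-0.9,0],[0,0.5,0,-0.3,0],[0,0,0,0,0],[0,0,0,0,0]]

```text
time: 30.82
eef_pos: [0.5408, -0.0832, 0.2739]
tcp_rot: [-0.03, 1.0, -0.0, 0.002]
contact_force: [0.0, -0.8, -0.8]
opening: -0.002
```

```bash
python3 - <<'E'
from h import *
s=get_state(); print(s['eef_pos'],s['contact_force']); snap('wrist','w35'); snap('side','s35'); snap('top','t35')
crop('s35',240,150,360,250,6,'s35c'); crop('t35',235,135,345,225,7,'t35c')
E
```

```text
[ 0.540783   -0.08322239  0.27385136] [ 0.01838057 -0.81406794 -0.77526754]
```

View pics/s35c.png

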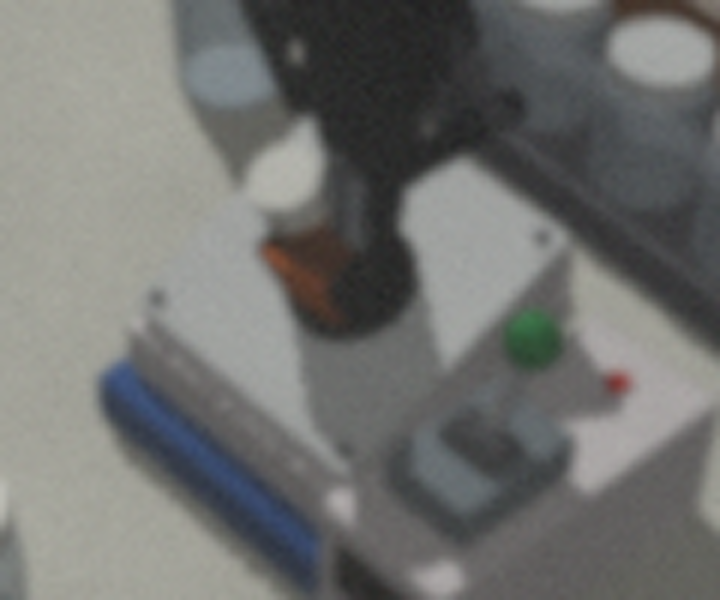

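View pics/t35c.png

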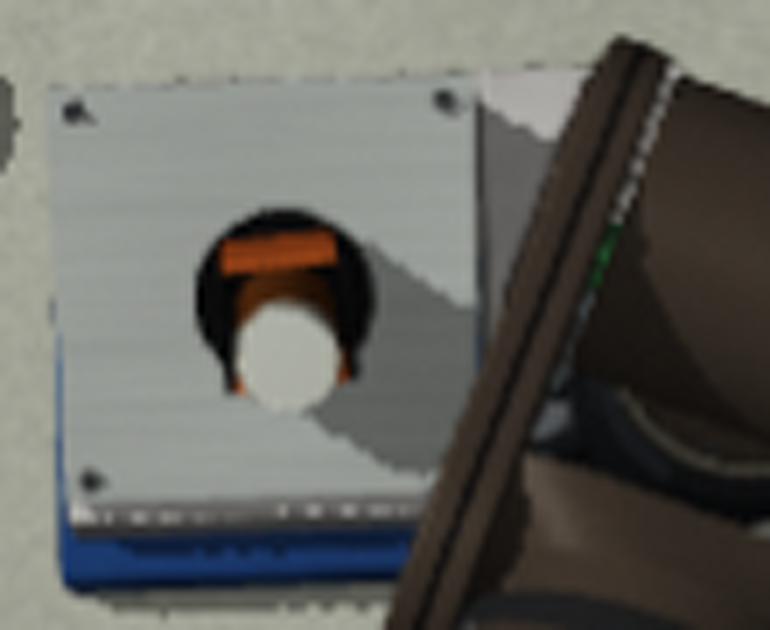

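```bash
python3 - <<'E'
from h import *
s=ld('s35'); s0=ld('s8')
h=np.array([np.cos(np.radians(3.5)),np.sin(np.radians(3.5)),0]); b0=np.array([.6027,-.0797,.1453]); piv=b0+.055*np.sin(.5)*h; piv[2]=.097
for a in(-.5,.1,.2,.3,.4,.5,.6): print(a+.5,proj(s,[piv+.055*np.sin(a)*h+[0,0,.055*np.cos(a)]]).round(1))
print('seen start', 220+483/5,130+420/5,'now',328.7-.4,206.3)
for n in('w20','w35'): pass
E
```

```text
0.0 [[317.1 213.7]]
0.6 [[326.3 206. ]]
0.7 [[327.8 205.2]]
0.8 [[329.2 204.6]]
0.9 [[330.6 204.2]]
1.0 [[331.8 204. ]]
1.1 [[333.  203.9]]
seen start 316.6 214.0 now 328.3 206.3
```

View pics/w35.png

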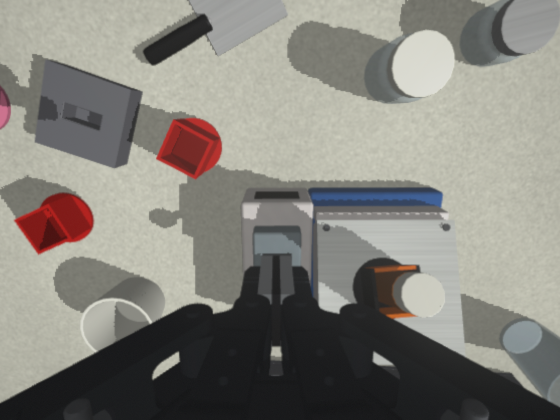

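Request:
step_arm:
  targets:
    - [[0,0,0.9,-0.2,0],[0,0,0.9,-0.2,0],[0,0,0.9,-0.2,0],[0,0,0.9,0,0],[0,0,0.9,0,0],[0,0,0.9,0,0],[0,0,0.9,0,0],[0,0,0,0,0]]

```text
time: 31.63
eef_pos: [0.5236, 0.1738, 0.2944]
tcp_rot: [-0.033, 0.999, 0.001, -0.002]
contact_force: [-0.3, 0.1, -0.6]
opening: -0.001
```

```bash
python3 - <<'E'
from h import *
s=get_state(); print(s['eef_pos'],s['contact_force']); snap('side','s36'); snap('top','t36')
crop('s36',310,190,350,230,16,'s36c'); crop('t36',235,135,345,225,7,'t36c')
h=np.array([np.cos(np.radians(3.5)),np.sin(np.radians(3.5)),0]); b0=np.array([.6027,-.0797,.1453]); piv=b0+.055*np.sin(.5)*h; piv[2]=.097
print((proj(ld('top0'),[b0])-[235,135])*7)
for a in(-.5,.1,.2,.3,.4,.5): print(a+.5,((proj(ld('t36'),[piv+.055*np.sin(a)*h+[0,0,.055*np.cos(a)]])-[235,135])*7).round(0))
E
```

```text
[0.52363525 0.17380926 0.29435537] [-0.27627047  0.05116927 -0.58554216]
[[619.09227805 382.66090873]]
0.0 [[619. 383.]]
0.6 [[616. 287.]]
0.7 [[615. 272.]]
0.8 [[614. 258.]]
0.9 [[613. 245.]]
1.0 [[611. 233.]]
```

View pics/t36c.png

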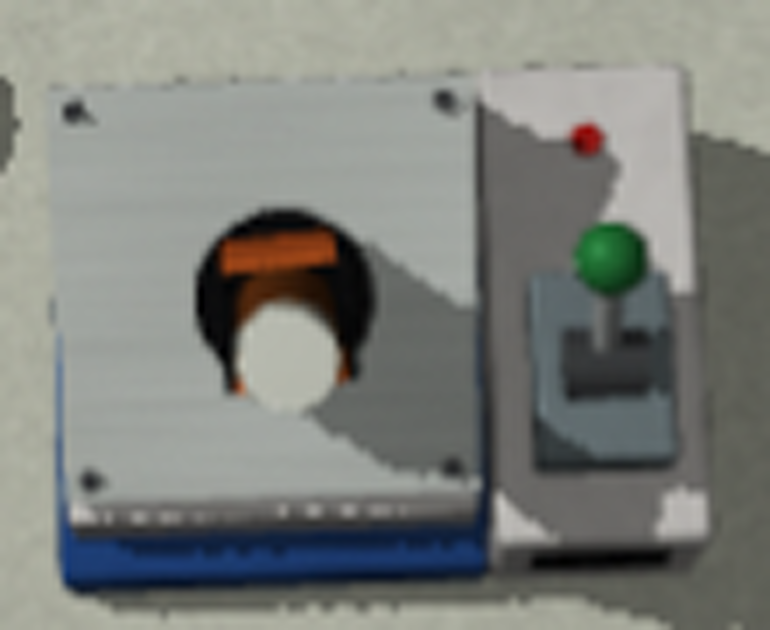

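View pics/s36c.png

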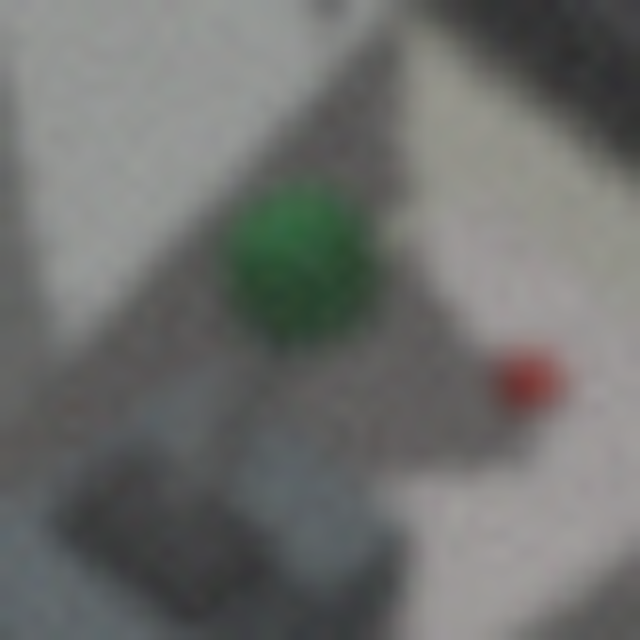

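```bash
python3 - <<'E'
from h import *
d=ld('t36')
P=cloud(d)
for (x,y) in [(560,430),(650,430),(610,440),(545,300),(660,300),(605,375),(605,310),(610,258),(640,130)]:
    u,v=int(x/7+235),int(y/7+135); q=P[v-1:v+2,u-1:u+2].reshape(-1,3); rz=d['range_z'][v-1:v+2,u-1:u+2].ravel(); print((x,y),np.median(q[rz>0],0).round(4) if (rz>0).any() else None)
E
```

```text
(560, 430) [ 0.597  -0.0632  0.0993]
(650, 430) [ 0.5976 -0.0924  0.1008]
(610, 440) [ 0.5945 -0.0804  0.1011]
(545, 300) [ 0.6445 -0.0548  0.1008]
(660, 300) [ 0.6453 -0.0968  0.1003]
(605, 375) [ 0.6147 -0.0766  0.1107]
(605, 310) [ 0.633  -0.0749  0.1288]
(610, 258) [ 0.6456 -0.0749  0.1566]
(640, 130) [ 0.7156 -0.0919  0.0758]
```

```bash
python3 - <<'E'
from h import *
import cv2
def green(f):
    d=ld(f); im=d['pixels'].astype(int); m=((im[...,1]>im[...,0]*1.5)&(im[...,1]>im[...,2]*1.5)&(im[...,1]>40)).astype(np.uint8)
    n,l,st,c=cv2.connectedComponentsWithStats(m); i=1+np.argmax(st[1:,4]); print(f,st[i],c[i].round(2)); return d,c[i]
def tri(a,b):
    d1,c1=green(a);d2,c2=green(b); c2=c2-[-.45,1.1]
    o1,r1=ray(d1,[c1[0]],[c1[1]]);o2,r2=ray(d2,[c2[0]],[c2[1]])
    t=np.linalg.lstsq(np.column_stack([r1[0],-r2[0]]),o2-o1,rcond=None)[0]; p=o1+t[0]*r1[0];q=o2+t[1]*r2[0]; print((p+q)/2,np.linalg.norm(p-q)); return (p+q)/2
A=tri('top0','side0');B=tri('t36','s36'); print(B-A,np.linalg.norm(B-A),'chord->angle',2*np.arcsin(np.linalg.norm((B-A)[[0,2]])/.11))
E
```

```text
top0 [318 185  10  10  79] [322.52 189.19]
side0 [316 212   2   2   3] [316.67 212.67]
[ 0.60324663 -0.07742268  0.15057876] 0.0015428423695755928
t36 [317 167  10  10  77] [321.62 171.38]
s36 [326 203   6   5  12] [328.33 204.67]
[ 0.64616079 -0.07439304  0.1505737 ] 9.616796081099725e-05
[ 4.29141675e-02  3.02963830e-03 -5.05617818e-06] 0.04302097746214017 chord->angle 0.8015429409511979
```

```bash
python3 - <<'E'
from h import *
a=to([.59,-.078,.29],93.5); b=to([.59,-.078,.143],93.5,*a)
E
```

```text
t 31.73 at [0.5244 0.1697 0.2946] head 93.61 turn(units) 0.021 shift total [-1.259 -6.28   0.114] n 7 each [-0.18  -0.897  0.016]
t 31.73 at [ 0.59  -0.078  0.29 ] head 93.50 turn(units) -0.000 shift total [0.    0.    3.675] n 4 each [0.    0.    0.919]
```

Request:
step_arm:
  targets:
    - [[0,-0.18,-0.897,0.016,0],[0,-0.18,-0.897,0.016,0],[0,-0.18,-0.897,0.016,0],[0,-0.18,-0.897,0.016,0],[0,-0.18,-0.897,0.016,0],[0,-0.18,-0.897,0.016,0],[0,-0.18,-0.897,0.016,0],[0,0,0,0,0],[0,0,0,0,0]]

```text
time: 32.48
eef_pos: [0.5899, -0.0827, 0.2906]
tcp_rot: [-0.027, 1.0, 0.0, -0.001]
contact_force: [0.1, 0.4, 0.1]
opening: 0.002
```

Request:
step_arm:
  targets:
    - [[0,0,0,0.9,0],[0,0,0,0.9,0],[0,0,0,0.9,0],[0,0,0,0.9,0],[0,0,0,0,0],[0,0,0,0,0]]

```text
time: 32.98
eef_pos: [0.5883, -0.0783, 0.1457]
tcp_rot: [-0.03, 1.0, 0.001, -0.003]
contact_force: [0.7, 0.3, 0.6]
opening: -0.003
```

Request:
step_arm:
  targets:
    - [[0,-0.2,0,0,0],[0,-0.2,0,0,0],[0,-0.2,0,0,0],[0,-0.2,0,0,0],[0,-0.1,0,0,0],[0,0,0,0,0]]

```text
time: 33.48
eef_pos: [0.6258, -0.0775, 0.1504]
tcp_rot: [-0.031, 1.0, -0.0, -0.003]
contact_force: [-8.8, -0.2, 9.4]
opening: -0.002
```

```bash
python3 - <<'E'
from h import *
s=get_state(); print(s['eef_pos'],s['contact_force'],s['wrist_torque']); snap('side','s37');crop('s37',260,110,370,230,5,'s37c'); snap('wrist','w37')
E
```

```text
[ 0.62576107 -0.07748909  0.15038169] [-8.81707237 -0.1703891   9.40614964] [-0.1207815   1.35932556  0.08011824]
```

View pics/s37c.png

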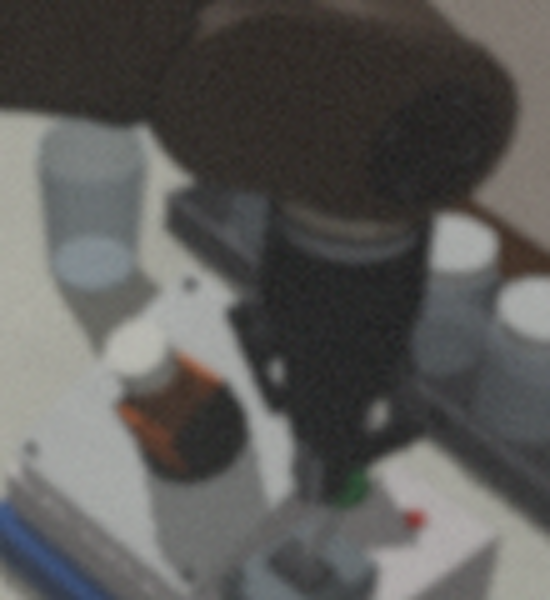

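View pics/w37.png

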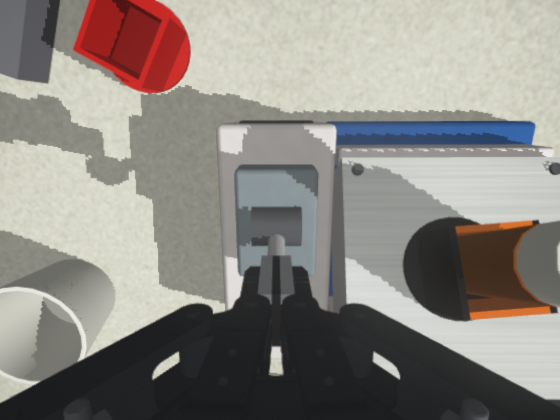

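```bash
python3 - <<'E'
from h import *
d=ld('t36')
f=lambda p:np.array([((x+.5)/7-.5+235,(y+.5)/7-.5+135) for x,y in p])
q=f([(605,270),(605,462)]); print('housing',atz(d,q[:,0],q[:,1],.100).round(4))
q=f([(615,330),(615,400)]); print('hub',atz(d,q[:,0],q[:,1],.110).round(4))
q=f([(610,258)]); print('ball now',atz(d,q[:,0],q[:,1],.145).round(4),atz(d,q[:,0],q[:,1],.150).round(4))
crop('t36',300,160,345,210,14,'t36d'); crop('w37',220,130,340,250,6,'w37c')
E
```

```text
housing [[ 0.6554 -0.0772  0.1   ]
 [ 0.5855 -0.078   0.1   ]]
hub [[ 0.631  -0.0801  0.11  ]
 [ 0.6057 -0.0804  0.11  ]]
ball now [[ 0.6476 -0.0751  0.145 ]] [[ 0.6462 -0.0747  0.15  ]]
```

View pics/t36d.png

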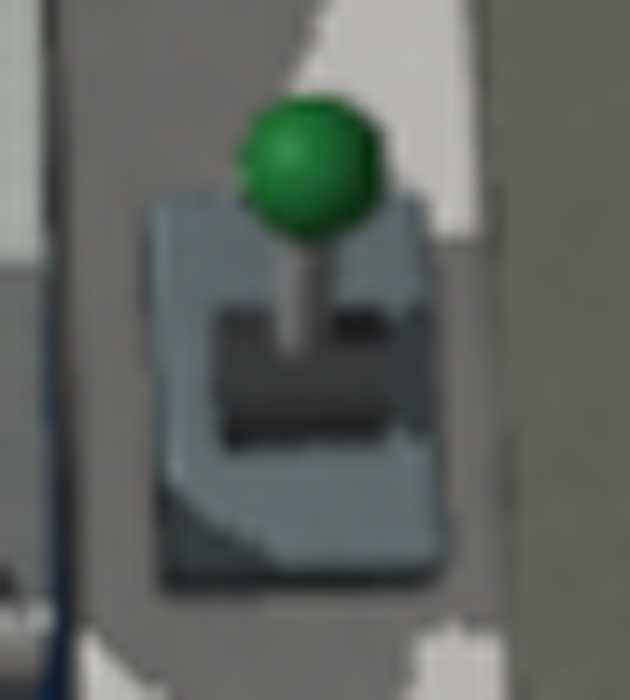

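View pics/w37c.png

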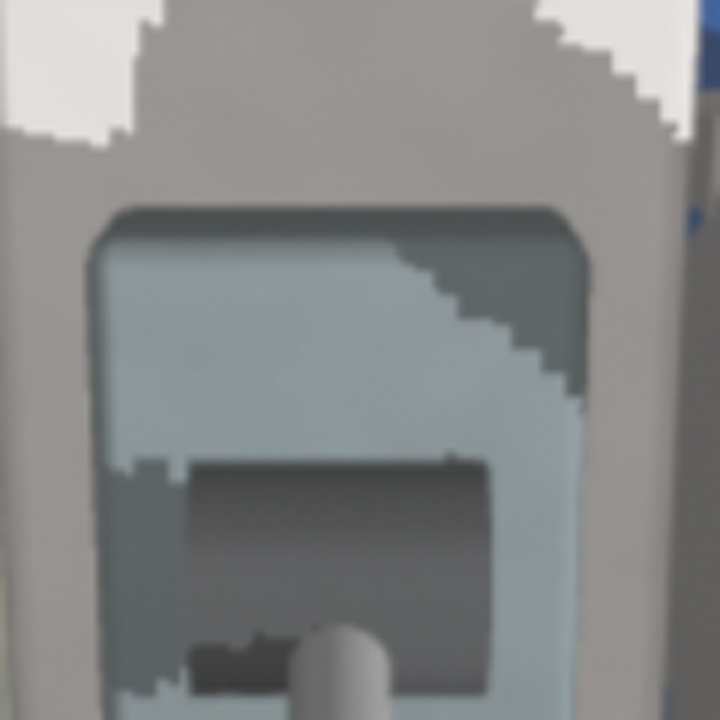

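Request:
step_arm:
  targets:
    - [[0,0.4,0,0,0],[0,0.6,0,0,0],[0,0.3,0,-0.5,0],[0,0,0,-0.9,0],[0,0,0,-0.9,0],[0,0,0,-0.9,0],[0,0.3,0.8,0,0],[0,0.3,0.8,0,0],[0,0.3,0.8,0,0],[0,0.3,0.8,0,0]]

```text
time: 34.42
eef_pos: [0.5187, 0.0458, 0.2775]
tcp_rot: [-0.029, 1.0, -0.0, 0.001]
contact_force: [0.3, 1.1, 0.0]
opening: 0.001
```

Request:
step_arm:
  targets:
    - [[0,0,0.8,0,0],[0,0,0.8,0,0],[0,0,0.8,0,0],[0,0,0,0,0],[0,0,0,0,0],[0,0,0,0,0],[0,0,0,0,0]]

```text
time: 35.0
eef_pos: [0.5134, 0.1397, 0.2765]
tcp_rot: [-0.029, 1.0, -0.0, 0.0]
contact_force: [0.4, -0.3, -1.4]
opening: 0.002
```

```bash
python3 - <<'E'
from h import *
s=get_state(); print(s['time'],s['eef_pos'],s['contact_force']); snap('side','s38');snap('top','t38');crop('t38',235,135,345,225,7,'t38c'); crop('s38',240,130,360,240,6,'s38c')
E
```

```text
35.0 [0.51337904 0.13971311 0.27645251] [ 0.35819079 -0.33223482 -1.42322639]
```

View pics/t38c.png

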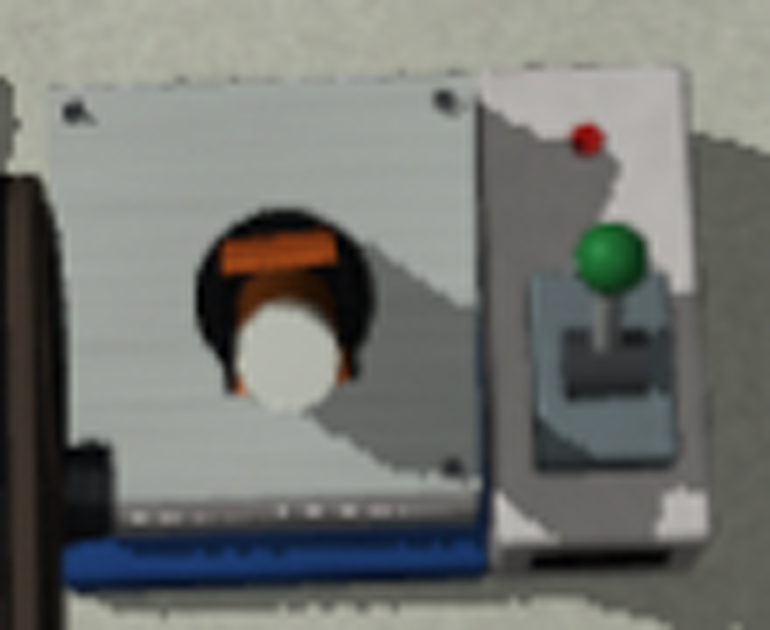

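View pics/s38c.png

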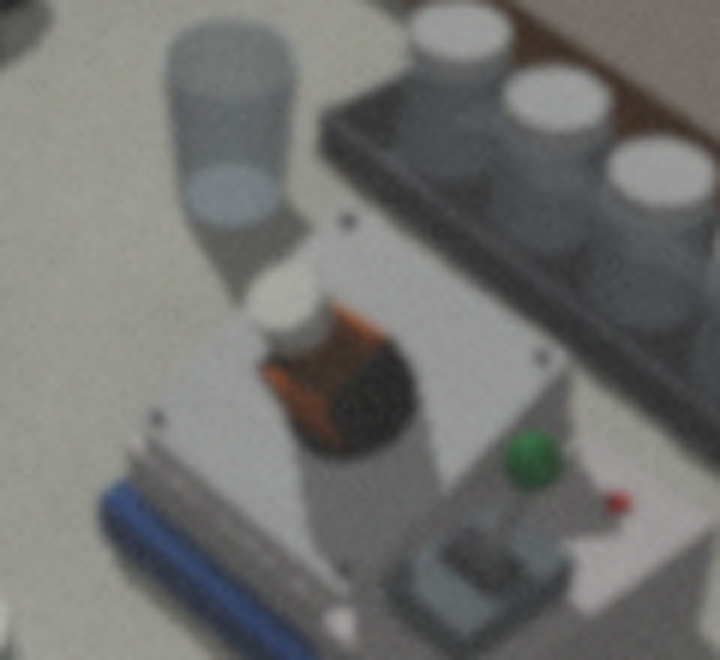

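View pics/t38.png

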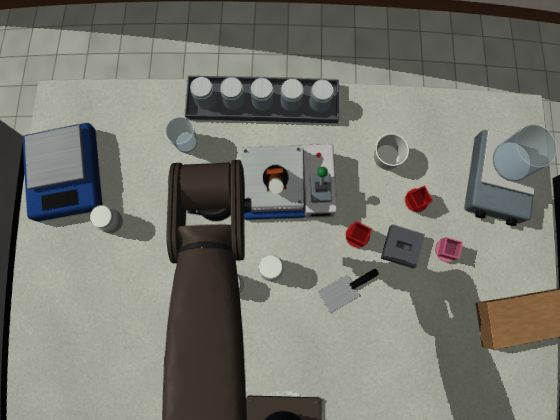

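```bash
python3 - <<'E'
from h import *
d=ld('w37'); 
for z in(.097,.1,.104): print(z,atz(d,[276,276],[207,245],z).round(4))
d=ld('t38')
q=np.array([((615+.5)/7-.5+235,(y+.5)/7-.5+135) for y in(330,400)])
for z in(.097,.1,.104): print(z,atz(d,q[:,0],q[:,1],z).round(4))
E
```

```text
0.097 [[ 0.6084 -0.079   0.097 ]
 [ 0.6332 -0.0775  0.097 ]]
0.1 [[ 0.6075 -0.079   0.1   ]
 [ 0.6319 -0.0775  0.1   ]]
0.104 [[ 0.6064 -0.0791  0.104 ]
 [ 0.6303 -0.0776  0.104 ]]
0.097 [[ 0.6342 -0.0812  0.097 ]
 [ 0.6087 -0.0815  0.097 ]]
0.1 [[ 0.6335 -0.081   0.1   ]
 [ 0.608  -0.0812  0.1   ]]
0.104 [[ 0.6325 -0.0806  0.104 ]
 [ 0.6071 -0.0809  0.104 ]]
```

```bash
python3 - <<'E'
from h import *
print(sign_off())
E
```

```text
the job is handed in; nothing more can be done
None
```

I handed the job in at 35.0 s of the robot's clock. The holder is locked in the deck, the vial is in it and let go, and the lever is pushed over. `sign_off()` gave no verdict.

- **Holder:** I tilted it about 27° in the grip by dragging its foot against the pocket wall. It caught once on the slot's upper edge, then went in. After seating, its tilt measured 24.3° against the 25° deck. I turned it with a loose grip. My last measurement put it about 4° short of fully crosswise and about 6 mm off centre along the slot.
- **Vial:** It was tilted in against the socket wall until it bottomed at about 12 N, then released. The cap top measured 99.7 to 101.5 mm above the deck, where 100 mm is fully down. It leans slightly downslope within the socket's play.
- **Lever:** It stopped hard at 18 N, and a second push did not move it. The ball's travel was only about 0.80 rad, which looked marginal if the lever started at 0. The hub's position in two cameras put the hinge at x ≈ 0.6205 m, which means it now leans about 0.5 rad away from the robot, close to 1.0. By that reading it did not start at 0 but already about 0.2 rad over.
- **Surroundings:** In the last top picture the bystanders I could see stood where they had been and the arm touched nothing. The arm partly hid the low metal-capped jar.

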